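# Draw a flow-cell cover into line with a drift pin and fit its second bolt

### The job

The cover of the flow cell is held only by its first bolt and has swung out of line. Press the drift pin fully home through the open port (the hole with the black seal ring) so that its taper draws the cover into line with the body, then, with the pin still in, drop the loose thumb bolt fully home in the remaining bolt hole. Last, pull the drift out and stand it in either hole of the stand, leaving the cover in line and the other things on the bench where they are.

Things in the scene. Friction and masses are not known exactly. Their poses are not given: they have to be found in the camera images.
- drift: drift pin, 104 mm, standing tip down in one hole of the stand. From the tip up: steel taper, 6 mm diameter at the tip growing to 19 mm at 30 mm; straight 19 mm shank to 50 mm; collar 30 mm diameter to 56 mm; black handle 26 mm diameter (23 mm at its foot), flat top. 0.16 kg. Origin: centre of the tip, z toward the handle. Home: collar on the cover, tip 50 mm below the cover's top
- bolt: steel thumb bolt, 86 mm, standing tip down in the other hole of the stand (which is where varies). From the tip up: 14 mm shank, 46 mm long, tip chamfered to 10 mm; flange 32 mm diameter to 50 mm; knurled grip 28 mm diameter to 86 mm. Plain push fit, no turning. 0.15 kg. Origin: centre of the tip, z toward the grip. Home: flange on the cover, tip 46 mm below the cover's top
- cell: flow cell, fixed: foot 146 x 212 x 10 mm, aluminium body with black gasket (face 54 mm up), steel cover 120 x 172 x 12 mm (top 66 mm up) with a sight glass. Origin under the foot's centre; x short side, y long side, z up. At x, y in mm: fitted first bolt (38, -64), head 40 mm above the cover; hose barb (-38, -64), 37 mm high; open port (38, 64); open bolt hole (-38, 64)
- cover (a joint): turn of the cover about its first bolt, rad: 0 = in line with the body, positive = anticlockwise from above (moves the cover's port along the cell's -x, 1.28 mm per 0.01 rad). Range -0.09 to 0.09; starts off by 0.03 to 0.065. The cover only turns and cannot lift. Stiff: about 3 N at the port moves it, and it stays where it is left
- cell_port (a point): axis of the port bore in the cell body, at the height of the cover's top face (12 mm above the sealing face). The bore in the body is 20.2 mm in diameter and 44 mm deep from the sealing face; where the drift must end
- cover_port (a point): centre of the port hole in the cover, at the cover's top face: 20.2 mm diameter, through the 12 mm cover, with a flush black seal ring (27 to 35 mm diameter) round its mouth; turns with the cover
- cell_bolt_hole (a point): axis of the remaining bolt hole in the cell body, at the height of the cover's top face. The hole in the body is 16 mm in diameter, 44 mm deep from the sealing face; where the bolt must end
- cover_bolt_hole (a point): centre of the remaining bolt hole in the cover, at the cover's top face: plain 19 mm clearance hole through the cover, diagonally opposite the first bolt; turns with the cover
- stand_socket0 (a point): centre of the mouth of one hole of the stand: white plastic block 64 x 150 x 62 mm, fixed to the bench, two holes 21 mm in diameter and 56 mm deep, 92 mm apart on its long centre line; the mouth is 62 mm above the bench
- stand_socket1 (a point): centre of the mouth of the other hole of the stand, the same size
- weigh_dish: white plastic weighing boat, 60 x 70 x 12 mm, bystander; origin under its centre
- vial: small glass vial with black cap lying on its side, 58 x 53 x 22 mm, bystander; origin under its centre
- petri: petri dish with lid, 61 mm diameter, 15 mm high, bystander; origin under its centre
- marker_blue: blue felt marker lying flat, 126 mm long, bystander; origin under its centre
Mind the look-alikes: they are no part of the job. What is shaped like the drift but purple is not meant.

How it is judged:
By the outcome, as a careful person would: the job done as asked, in the order asked, and still so for the second after the job is handed in, with the robot touching nothing.
It also fails if it takes over 72 s, if anything falls off the work surface, if the arm or the gripper's body presses on something with over 40 N, if the wrist force passes 120 N, or if a joint passes its speed limit or range.

### The arm

A 6-joint arm with a two-finger parallel gripper is mounted at the origin on a cart in front of the work surface, level with it; the furniture and walls round the work are solid. World frame = base frame: x ahead of the robot, y to its left, z up, the work surface at z = 0. Lengths are in m, angles in rad, forces in N, time in s.
With the tool pointing down it reaches from about 0.4 to 0.825 m from the base axis. Payload 7 kg.
Tool frame: the origin (TCP) lies between the finger pads; the fingertips stand 22 mm ahead of it and the grasp point (between the pads) lies 3 mm ahead of it; z points along the fingers, y is the direction in which the jaws open and shut (so a half turn about z gives the same grasp; the last joint's range is limited). The gripper opens to 88 mm and grips with 3 to 60 N. Pads are 19 mm wide; open, the fingers measure 130 mm over their backs; the gripper's body (78 mm by 193 mm) begins 47 mm behind the grasp point.
Start: joints at [-0.836, 0.359, 0.012, 0, -1.224, -0.288], TCP at [0.292, -0.609, 0.249] pointing down, gripper open.
Joint ranges: [-3.07, 3.07], [-1.43, 2.12], [-1.02, 1.25], [-3.03, 1.67], [-3.05, -0], [-3.03, 3.03]. Speed limits (rad/s): [2.39, 2.39, 3.01, 3.14, 3.14, 3.14].

### API

Orientations are given as [roll, pitch, yaw] about the fixed x, y, z axes, in that order (R = Rz(yaw) Ry(pitch) Rx(roll)).
In Python, from station import arm, optics gives the robot as it stands. The module is installed in compiled form; this text tells all that it offers.
- The arm moves only by the tool jog_arm, never from a script. Its argument "motion" is a list that holds one entry, the list of rows, each a list of 7 numbers: the shift along the tool's x, y, z in m, then the turn, a rotation vector about the tool's x, y, z in degrees, then the finger opening in m, from 0 to 0.0876. In form: [[[x, y, z, rx, ry, rz, grip], ...]]. A call has 1 to 8 rows; each row is the pose to reach, as a shift and turn from the pose measured when the call began, along the tool's axes at that moment; what a row does not reach only later rows make up. A row lasts 1/10 s, in which the tool goes at most 50 mm and 8.59 degrees, less where a joint would pass 70% of its speed; a pose out of reach is approached as far as the arm can. A call with a gripper value outside its range is refused whole. The fingers move at their own pace and stop on an object; "newtons" is the grip in N (left out, the last holds). Time passes only in rows, so rows that repeat a pose let the fingers close. It gives the time, the measured TCP pose, the force and the opening at its end, in the units of the state.
- arm.get_state(): the state, without advancing time (a new reading comes with each control period).
- optics.grab_frame(name): name is "scene" or "side" or "wrist"; returns the picture (480x640x3 uint8, red, green, blue); there is no depth.
- optics.camera_model(name): a dict with "mtx" (3x3 intrinsics, pixels), "R" (3x3) and "t" (3): a world point X has camera coordinates R X + t; the wrist camera has in their place "mount" (4x4, takes a point from camera to tool coordinates, whose origin is the TCP and whose axes are the flange's). Camera axes: x right, y down, z forward; pixel columns grow to the right and rows downward; lengths in m; the calibration is good to about 2 mm. A picture is of the moment at which its call begins: read the wrist's pose just before it. camera_model takes no time and is no camera call.
- arm.job_done(): hands the job in, once; it reports no verdict.
The state is a dict: "t": time; "q": joint angles; "qd": joint speeds; "joint_efforts": joint torques, N m; "eef_pos": TCP position; "ee_rot": TCP orientation; "force": force on the tool from outside, world axes, zero at the start; "moment": the same for the moment, N m; "width": finger opening in m.
Only numpy, scipy, OpenCV 4.12 (cv2) and the standard library are available. Lean on these libraries where they do the work, as an engineer would, in place of code of your own. Each camera call takes 0.05 s, during which the arm holds its last target.

## Working session

There is one attempt and no reset: what is moved stays moved. The work goes in short steps, Python scripts to look and compute and a tool call to move; the robot and the scene stay as the last step left them, time stands still between calls to the robot, and variables do not carry over. Pictures are saved under pics/ and viewed, and the job is handed in when it is done.

Besides the shell and the picture viewer there is one more tool, called after ">>>" as name([rows], argument=value, ...), one row to a line, values as JSON. jog_arm: Moves the arm, as the interface text tells. Its arguments: {"type":"object","properties":{"motion":{"type":"array","items":{"type":"array","items":{"type":"array","items":{"type":"number"}}}},"newtons":{"type":"number"}},"required":["motion"]}

```bash
mkdir -p pics; cat > h.py <<'E'
import numpy as np, cv2
from station import arm, optics
E
python3 - <<'E'
from h import *
s=arm.get_state(); print(s)
for n in ["scene","side"]:
    m=optics.camera_model(n); print(n,{k:np.round(v,4).tolist() for k,v in m.items()})
    cv2.imwrite(f"pics/{n}0.png",optics.grab_frame(n)[:,:,::-1])
m=optics.camera_model("wrist"); print({k:np.round(v,4).tolist() for k,v in m.items()})
E
```

```text
{'t': 0.0, 'q': array([-8.35908003e-01,  3.59409246e-01,  1.10620741e-02, -3.60562192e-04,
       -1.22408271e+00, -2.88114642e-01]), 'qd': array([-4.21376229e-05,  1.98862659e-03,  1.29336225e-03, -1.69606086e-03,
       -1.05990378e-03, -1.54179705e-03]), 'joint_efforts': array([ 1.41639730e-04, -5.82717025e+01,  2.93066812e+01,  6.99720785e+00,
        7.11371904e-03, -2.50475796e-04]), 'eef_pos': array([ 0.29143783, -0.60834601,  0.24760771]), 'ee_rot': array([ 3.13993011e+00, -1.39236450e-04, -2.69494166e+00]), 'force': array([-0.74882002, -0.2942972 , -0.82372321]), 'moment': array([-0.00135843, -0.00236511, -0.01953145]), 'width': 0.08785252663968714}
scene {'mtx': [[519.2088, 0.0, 321.1616], [0.0, 519.2088, 234.5782], [0.0, 0.0, 1.0]], 'R': [[0.8235, -0.567, -0.0183], [-0.2574, -0.3447, -0.9027], [0.5055, 0.7481, -0.4298]], 't': [-0.4775, 0.2611, 1.1271]}
side {'mtx': [[475.4879, 0.0, 316.4701], [0.0, 475.4879, 242.4251], [0.0, 0.0, 1.0]], 'R': [[0.995, -0.1002, -0.0015], [-0.062, -0.6045, -0.7942], [0.0787, 0.7903, -0.6077]], 't': [-0.6136, 0.1205, 1.0572]}
{'mtx': [[371.0146, 0.0, 321.2087], [0.0, 371.0146, 239.5003], [0.0, 0.0, 1.0]], 'mount': [[-0.0005, -0.9589, -0.2837, 0.0768], [1.0, -0.0005, -0.0001, 0.0004], [-0.0001, -0.2837, 0.9589, -0.136], [0.0, 0.0, 0.0, 1.0]]}
```

View pics/scene0.png

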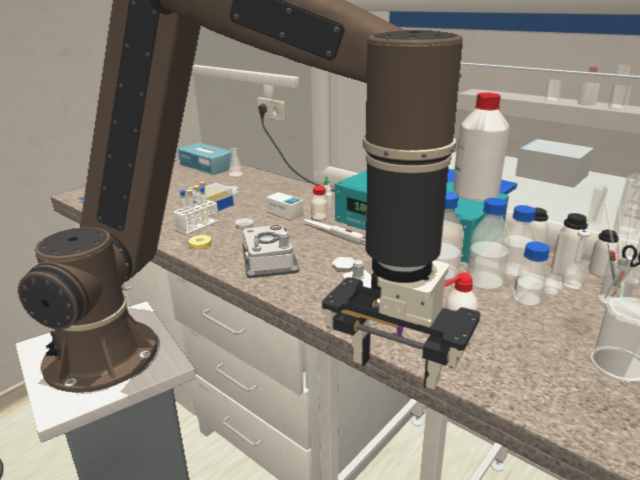

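View pics/side0.png

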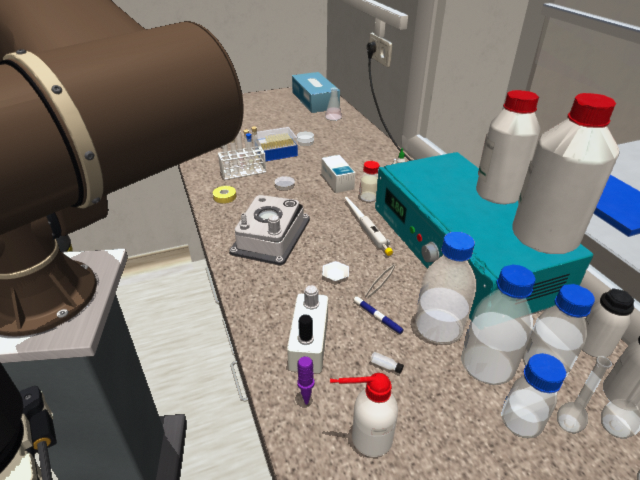

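The side view shows the cell at about (270,228), and the stand at (308,330) with a steel knurled piece at (312,297) and a black handle at (306,328). The purple look-alike is at (305,380). I'll enlarge these next.

```bash
python3 - <<'E'
from h import *
a=cv2.imread("pics/side0.png")
cv2.imwrite("pics/c1.png",cv2.resize(a[180:270,220:320],None,fx=6.5,fy=6.5,interpolation=cv2.INTER_CUBIC))
cv2.imwrite("pics/c2.png",cv2.resize(a[275:415,260:420],None,fx=4.2,fy=4.2,interpolation=cv2.INTER_CUBIC))
m=optics.camera_model("side")
def ray(u,v,z):
    K,R,t=m["mtx"],m["R"],m["t"]; d=R.T@np.linalg.inv(K)@[u,v,1]; c=-R.T@t
    return c+d*(z-c[2])/d[2]
for n,u,v,z in [("bolt top",312,290,.092),("drift top",306,321,.110),("cell",270,225,.066)]: print(n,ray(u,v,z))
E
```

```text
bolt top [ 0.59409012 -0.13790703  0.092     ]
drift top [ 0.57431193 -0.23615909  0.11      ]
cell [0.51591084 0.13004346 0.066     ]
```

View pics/c1.png

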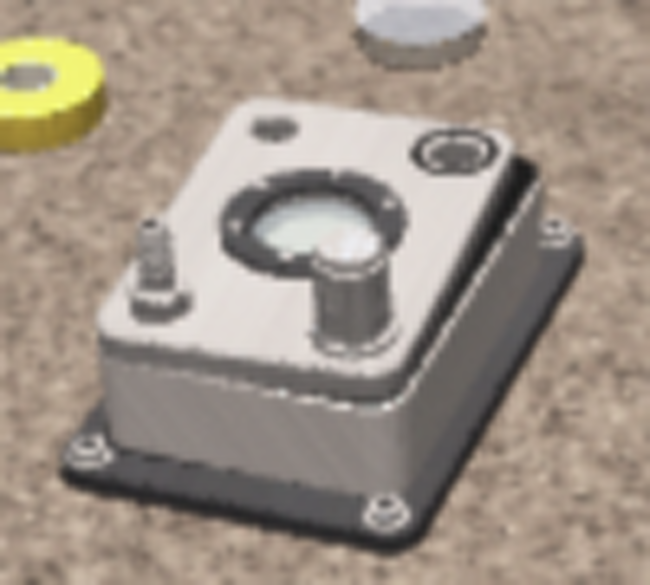

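View pics/c2.png

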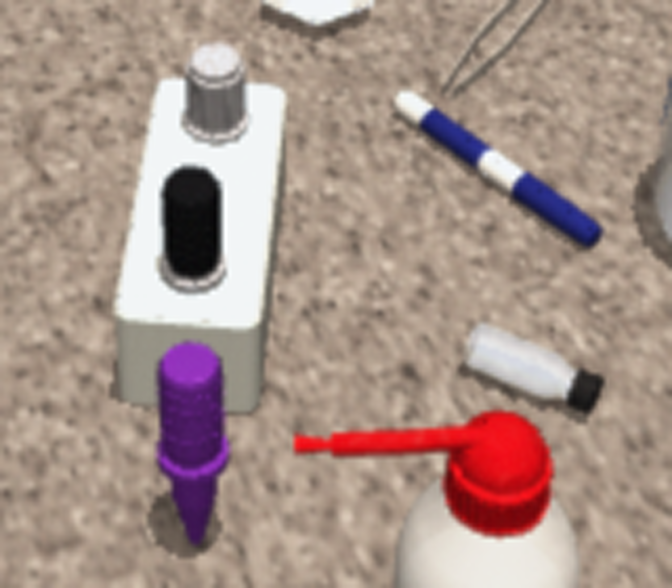

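Candidates for the drift are the black-handled pin in the stand (306,328), which fits the description, and the purple pin on the bench (305,380), which is a look-alike and excluded. The bolt is the steel knurled piece in the stand (312,297). The cover is turned positive: the gasket shows on the +x side near the port. I'll move over the stand.

```bash
cat > h.py <<'E'
import numpy as np, cv2, sys
from scipy.spatial.transform import Rotation as Ro
from station import arm, optics
def go(p,yaw,s=None):
    s=s or arm.get_state(); R0=Ro.from_euler('xyz',s['ee_rot'])
    R=Ro.from_euler('xyz',[np.pi,0,yaw])
    d=R0.inv().apply(np.array(p)-s['eef_pos']); r=(R0.inv()*R).as_rotvec(degrees=True)
    print("t",round(s['t'],2),"pos",np.round(s['eef_pos'],4),"rot",np.round(s['ee_rot'],4),"F",np.round(s['force'],1),"w",round(s['width'],4))
    print("shift",np.round(d,4),"turn",np.round(r,2))
def wristcam(s):
    m=optics.camera_model("wrist"); T=np.eye(4); T[:3,:3]=Ro.from_euler('xyz',s['ee_rot']).as_matrix(); T[:3,3]=s['eef_pos']
    return m["mtx"],T@m["mount"]
def wray(u,v,z,K,C):
    d=C[:3,:3]@np.linalg.inv(K)@[u,v,1]; c=C[:3,3]; return c+d*(z-c[2])/d[2]
def wproj(X,K,C):
    q=C[:3,:3].T@(np.asarray(X)-C[:3,3]); q=K@q; return q[:2]/q[2]
def snap(name):
    s=arm.get_state(); im=optics.grab_frame("wrist")[:,:,::-1]; cv2.imwrite(f"pics/{name}.png",im)
    K,C=wristcam(s); np.savez(f"{name}.npz",K=K,C=C); return s,im
E
python3 - <<'E'
from h import *
go([.56,-.15,.26],np.pi)
E
```

```text
t 0.1 pos [ 0.2915 -0.6084  0.2477] rot [ 3.1401e+00 -1.0000e-04 -2.6949e+00] F [-1.8 -0.1  0.1] w 0.0879
shift [-0.4402  0.2974 -0.0119] turn [ 0.08 -0.03 25.6 ]
```

>>> jog_arm([
  [[-0.44,0.297,-0.012,0,0,25.6,0.0876],[-0.44,0.297,-0.012,0,0,25.6,0.0876],[-0.44,0.297,-0.012,0,0,25.6,0.0876],[-0.44,0.297,-0.012,0,0,25.6,0.0876],[-0.44,0.297,-0.012,0,0,25.6,0.0876],[-0.44,0.297,-0.012,0,0,25.6,0.0876],[-0.44,0.297,-0.012,0,0,25.6,0.0876],[-0.44,0.297,-0.012,0,0,25.6,0.0876]],
])

```text
t: 0.9
eef_pos: [0.4909, -0.2674, 0.2571]
ee_rot: [3.14, -0.001, 3.141]
force: [1.7, -1.8, 0.2]
width: 0.0873
```

```bash
python3 - <<'E'
from h import *
go([.56,-.15,.26],np.pi)
E
```

```text
t 0.9 pos [ 0.4909 -0.2674  0.2571] rot [ 3.1402e+00 -9.0000e-04  3.1415e+00] F [ 1.7 -1.8  0.2] w 0.0873
shift [-0.0691  0.1175 -0.0028] turn [ 0.08 -0.05 -0.01]
```

>>> jog_arm([
  [[-0.069,0.117,-0.003,0,0,0,0.0876],[-0.069,0.117,-0.003,0,0,0,0.0876],[-0.069,0.117,-0.003,0,0,0,0.0876],[-0.069,0.117,-0.003,0,0,0,0.0876],[-0.069,0.117,-0.003,0,0,0,0.0876],[-0.069,0.117,-0.003,0,0,0,0.0876]],
])

```text
t: 1.5
eef_pos: [0.5594, -0.1509, 0.2599]
ee_rot: [3.14, -0.002, 3.141]
force: [0.3, -0.2, 0.6]
width: 0.0876
```

```bash
python3 - <<'E'
from h import *
s,im=snap("w1"); print(s['eef_pos'],s['ee_rot'],np.abs(s['qd']).max())
E
```

```text
[ 0.55939002 -0.1508945   0.25987698] [ 3.14019771e+00 -1.70156502e-03  3.14120983e+00] 0.015425011823403343
```

View pics/w1.png

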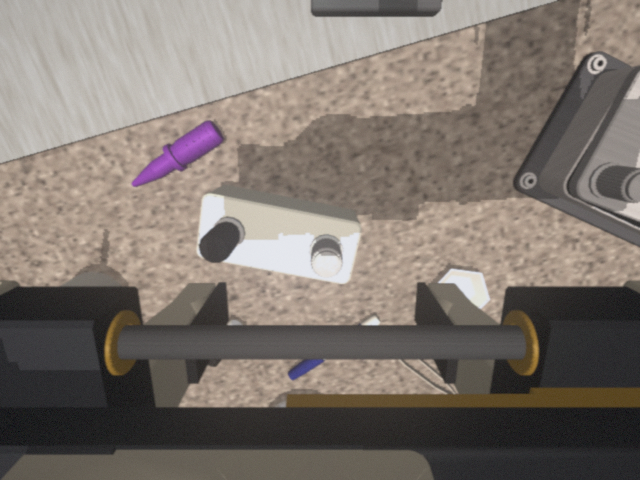

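```bash
python3 - <<'E'
from h import *
a=cv2.imread("pics/w1.png")
cv2.imwrite("pics/w1c.png",cv2.resize(a[180:290,190:370],None,fx=4.4,fy=4.4,interpolation=cv2.INTER_CUBIC))
d=np.load("w1.npz")
# stand top corners / drift top / bolt top guess
for n,u,v,z in [("drifttop",216,245,.116),("bolttop",326,263,.102)]: print(n,wray(u,v,z,d["K"],d["C"]))
E
```

```text
drifttop [ 0.56942903 -0.23349375  0.116     ]
bolttop [ 0.58974184 -0.1463681   0.102     ]
```

View pics/w1c.png

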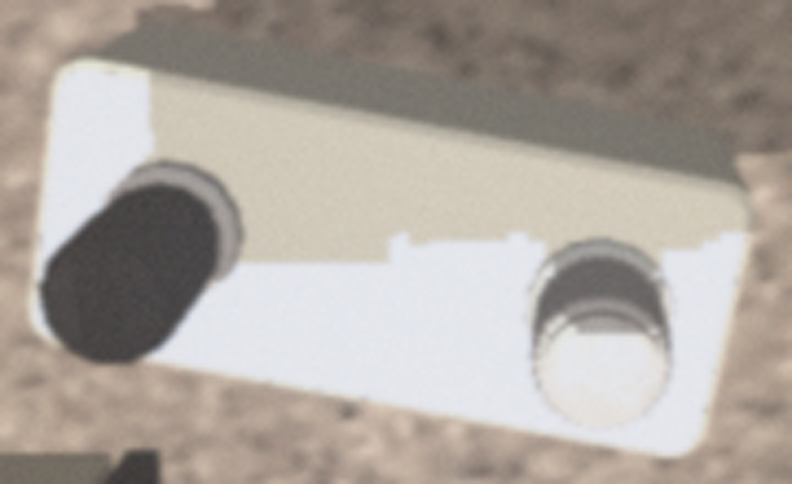

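```bash
python3 - <<'E'
from h import *
d=np.load("w1.npz");K,C=d["K"],d["C"]; print("cam",C[:3,3])
f=lambda u,v,z: wray(190+u/4.4,180+v/4.4,z,K,C)
P=[f(*c,.062) for c in [(50,52),(755,185),(698,468),(25,342)]]
for p in P: print(p)
print("edges",[np.linalg.norm(P[i]-P[(i+1)%4]) for i in range(4)],"centre",np.mean(P,0))
e=P[1]-P[0]; e2=P[2]-P[3]; print("dir",np.degrees(np.arctan2(e[1],e[0])),np.degrees(np.arctan2(e2[1],e2[0])))
print("drift top",f(114,289,.116),"collar",f(167,236,.068)); print("bolt top",f(601,366,.102))
S=optics.camera_model("side")
def ray(u,v,z):
    Ki,R,t=S["mtx"],S["R"],S["t"]; d=R.T@np.linalg.inv(Ki)@[u,v,1]; c=-R.T@t
    return c+d*(z-c[2])/d[2]
g=lambda u,v,z: ray(260+u/4.2,275+v/4.2,z)
print("side: bolt",g(217,65,.102),"drift",g(192,186,.116))
Q=[g(158,80,.062),g(287,88,.062),g(265,328,.062),g(117,320,.062)]; print(np.round(Q,4),np.mean(Q,0))
E
```

```text
cam [ 0.48268357 -0.15067907  0.39600598]
[ 0.53582638 -0.25862126  0.062     ]
[ 0.56408595 -0.11294677  0.062     ]
[ 0.62852199 -0.12365191  0.062     ]
[ 0.59881249 -0.26981868  0.062     ]
edges [np.float64(0.14839022767313947), np.float64(0.06531924288112853), np.float64(0.14915555000322012), np.float64(0.06397368533963899)] centre [ 0.58181171 -0.19125965  0.062     ]
dir 79.02148377601097 78.51071473953672
drift top [ 0.56999293 -0.23361115  0.116     ] collar [ 0.57340615 -0.23585121  0.068     ]
bolt top [ 0.58990506 -0.14587022  0.102     ]
side: bolt [ 0.5924031  -0.14981564  0.102     ] drift [ 0.57377061 -0.23762661  0.116     ]
[[ 0.5664 -0.115   0.062 ]
 [ 0.6283 -0.127   0.062 ]
 [ 0.6014 -0.2719  0.062 ]
 [ 0.5388 -0.2611  0.062 ]] [ 0.58372292 -0.19373903  0.062     ]
```

Both views agree within about 3 mm. The stand edges measure 149×65 mm, and the drift is at (0.573, -0.236) and the bolt at (0.591, -0.146). I'll grasp the drift.

```bash
python3 - <<'E'
from h import *
go([.573,-.236,.17],np.pi)
go([.573,-.236,.097],np.pi)
E
```

```text
t 1.55 pos [ 0.5593 -0.1513  0.26  ] rot [ 3.1402e+00 -1.4000e-03  3.1405e+00] F [ 0.4 -0.1 -0.1] w 0.0876
shift [-0.0139 -0.0848  0.0899] turn [ 0.08 -0.08 -0.06]
t 1.55 pos [ 0.5593 -0.1513  0.26  ] rot [ 3.1402e+00 -1.4000e-03  3.1405e+00] F [ 0.4 -0.1 -0.1] w 0.0876
shift [-0.014  -0.0849  0.1629] turn [ 0.08 -0.08 -0.06]
```

>>> jog_arm([
  [[-0.014,-0.085,0.02,0,0,0,0.07],[-0.014,-0.085,0.05,0,0,0,0.07],[-0.014,-0.085,0.09,0,0,0,0.07],[-0.014,-0.085,0.09,0,0,0,0.07],[-0.014,-0.085,0.12,0,0,0,0.07],[-0.014,-0.085,0.15,0,0,0,0.07],[-0.014,-0.085,0.163,0,0,0,0.07],[-0.014,-0.085,0.163,0,0,0,0.07]],
])

```text
t: 2.35
eef_pos: [0.5724, -0.236, 0.0967]
ee_rot: [3.14, -0.003, 3.14]
force: [0.8, 0.4, 0.3]
width: 0.0699
```

```bash
python3 - <<'E'
from h import *
snap("w2"); go([.573,-.236,.097],np.pi)
a=cv2.imread("pics/w2.png"); d=np.load("w2.npz")
for p in [(.573,-.236,.116),(.591,-.146,.102)]: 
    q=wproj(p,d["K"],d["C"]); print(q); cv2.drawMarker(a,tuple(int(x) for x in q),(0,0,255),0,10)
cv2.imwrite("pics/w2m.png",a)
E
```

```text
t 2.4 pos [ 0.5733 -0.2362  0.098 ] rot [ 3.1407e+00 -1.4000e-03  3.1409e+00] F [ 0.7 -1.1  1.3] w 0.07
shift [0.0003 0.0002 0.001 ] turn [ 0.05 -0.08 -0.04]
[320.52390628 353.6730576 ]
[539.68124612 371.83802396]
```

View pics/w2m.png

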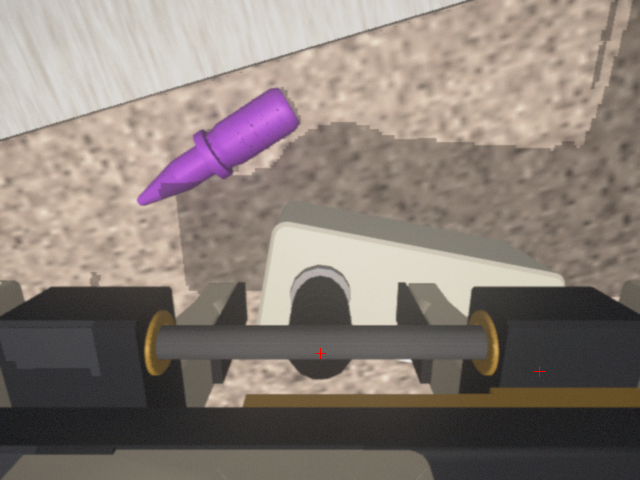

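The black handle (320,320) is centred between the pads. Closing.

>>> jog_arm([
  [[0,0,0.001,0,0,0,0.015],[0,0,0.001,0,0,0,0.015],[0,0,0.001,0,0,0,0.015],[0,0,0.001,0,0,0,0.015],[0,0,0.001,0,0,0,0.015],[0,0,0.001,0,0,0,0.015]],
], newtons=45)

```text
t: 3.0
eef_pos: [0.5733, -0.2362, 0.0971]
ee_rot: [3.141, -0.001, 3.141]
force: [0.2, -0.0, -0.3]
width: 0.0276
```

>>> jog_arm([
  [[0,0,-0.02,0,0,0,0.015],[0,0,-0.05,0,0,0,0.015],[0,0,-0.1,0,0,0,0.015],[0,0,-0.15,0,0,0,0.015],[0,0,-0.17,0,0,0,0.015],[0,0,-0.17,0,0,0,0.015]],
])

```text
t: 3.6
eef_pos: [0.575, -0.2368, 0.2714]
ee_rot: [-3.141, 0.005, 3.141]
force: [-0.3, -0.2, -1.1]
width: 0.0254
```

```bash
python3 - <<'E'
from h import *
go([.55,.12,.27],np.pi)
E
```

```text
t 3.6 pos [ 0.575  -0.2368  0.2714] rot [-3.1412  0.0054  3.1412] F [-0.3 -0.2 -1.1] w 0.0254
shift [0.0252 0.3567 0.0011] turn [-0.03  0.31 -0.02]
```

>>> jog_arm([
  [[0.025,0.05,0.001,0,0,0,0.015],[0.025,0.1,0.001,0,0,0,0.015],[0.025,0.15,0.001,0,0,0,0.015],[0.025,0.2,0.001,0,0,0,0.015],[0.025,0.25,0.001,0,0,0,0.015],[0.025,0.3,0.001,0,0,0,0.015],[0.025,0.34,0.001,0,0,0,0.015],[0.025,0.357,0.001,0,0,0,0.015]],
])

```text
t: 4.4
eef_pos: [0.5493, 0.1236, 0.2685]
ee_rot: [-3.141, 0.003, -3.139]
force: [-0.6, -1.2, -1.3]
width: 0.0252
```

>>> jog_arm([
  [[0,0,0,0,0,0,0.015],[0,0,0,0,0,0,0.015],[0,0,0,0,0,0,0.015]],
])

```text
t: 4.7
eef_pos: [0.549, 0.1225, 0.2679]
ee_rot: [-3.14, 0.002, -3.14]
force: [0.3, -0.5, -1.2]
width: 0.025
```

```bash
python3 - <<'E'
from h import *
s,im=snap("w3"); print(s['eef_pos'],s['ee_rot'],s['force'],s['width'],np.abs(s['qd']).max())
E
```

```text
[0.54904164 0.12248354 0.26785987] [-3.14013641e+00  2.24289097e-03 -3.14022474e+00] [ 0.32249732 -0.48799462 -1.19137735] 0.02498951742207138 0.011778548426967766
```

View pics/w3.png

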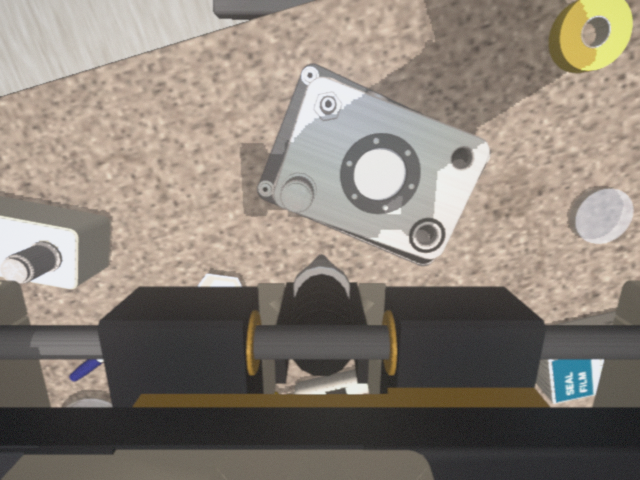

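```bash
python3 - <<'E'
from h import *
a=cv2.imread("pics/w3.png")
cv2.imwrite("pics/w3c.png",cv2.resize(a[50:280,250:500],None,fx=2.6,fy=2.6,interpolation=cv2.INTER_CUBIC))
cv2.imwrite("pics/w3d.png",cv2.resize(a[140:270,370:500],None,fx=4.6,fy=4.6,interpolation=cv2.INTER_CUBIC))
E
```

```text
(no output)
```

View pics/w3c.png

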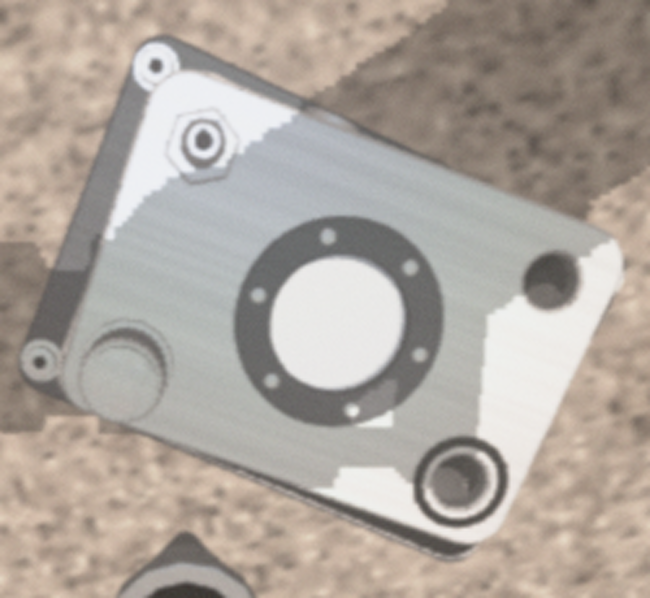

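View pics/w3d.png

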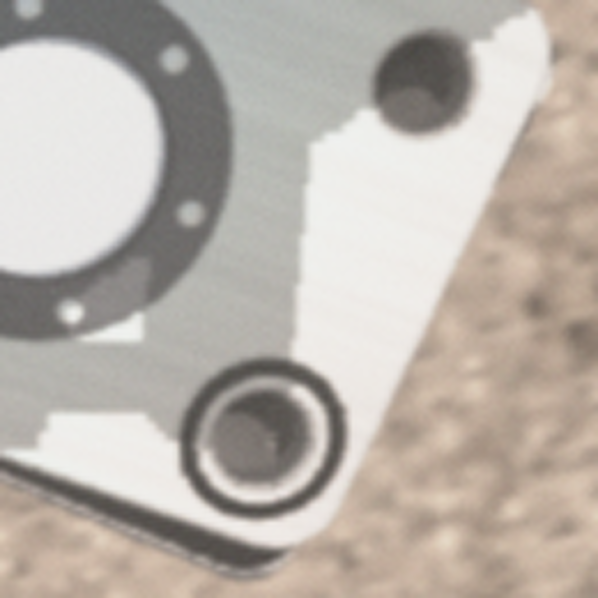

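```bash
python3 - <<'E'
from h import *
d=np.load("w3.npz");K,C=d["K"],d["C"]
f=lambda u,v,z: wray(250+u/2.6,50+v/2.6,z,K,C)
g=lambda u,v,z: wray(370+u/4.6,140+v/4.6,z,K,C)
port=g(264,438,.066); hole=g(424,82,.066); B=f(122,374,.106)
print("port",port,"hole",hole,"B",B)
print("|p-h| 76:",np.linalg.norm((port-hole)[:2]),"|p-B| 128:",np.linalg.norm((port-B)[:2]),"|h-B| 148.9:",np.linalg.norm((hole-B)[:2]))
a=lambda v:np.degrees(np.arctan2(v[1],v[0]))
print("cover yaw from p-h",a(port-hole),"from p-B",a(port-B)-90,"from h-B",a(hole-B)-np.degrees(np.arctan2(128,-76)))
s1,s2=f(156,65,.013),f(39,361,.013); print("screws",s1,s2,np.linalg.norm(s1-s2),"cell yaw",a(s2-s1))
# foot edge
e1,e2=f(122,92,.01),f(28,345,.01); print("foot edge yaw",a(e2-e1))
# body edge +x side bottom visible line at z~.05
for z in(.054,): 
  e1,e2=f(345,500,z),f(435,548,z); print("body edge yaw",a(e2-e1)-90)
# cover edge near
e1,e2=f(170,437,.066),f(470,540,.066);print("cover edge",a(e2-e1)-90)
E
```

```text
port [0.56816192 0.22295991 0.066     ] hole [0.49643782 0.2480028  0.066     ] B [0.52213931 0.10290801 0.106     ]
|p-h| 76: 0.07597034319988993 |p-B| 128: 0.12857114070278153 |h-B| 148.9: 0.14735352943831037
cover yaw from p-h -19.246948530441074 from p-B -20.974627433774273 from h-B -20.654783213000456
screws [0.42174195 0.11140984 0.013     ] [0.53258951 0.06302253 0.013     ] 0.1209483945054815 cell yaw -23.582289863811983
foot edge yaw -22.68017838103187
body edge yaw -28.45676068575429
cover edge -19.361520453760477
```

```bash
cat > fit.py <<'E'
from h import *
from scipy.optimize import least_squares
d=np.load("w3.npz");K,C=d["K"],d["C"]; S=optics.camera_model("side")
def sp(X):
    q=S["mtx"]@(S["R"]@X+S["t"]); return q[:2]/q[2]
W=lambda u,v:(250+u/2.6,50+v/2.6)
W2=lambda u,v:(370+u/4.6,140+v/4.6)
Sd=lambda u,v:(220+u/6.5,180+v/6.5)
# (cam, uv, kind, xyz)
obs=[('w',W2(264,438),'cov',(38,64,66)),('w',W2(424,82),'cov',(-38,64,66)),('w',W(122,374),'cell',(38,-64,106)),
('w',W(156,65),'scr',(-1,-1)),('w',W(39,361),'scr',(1,-1)),('w',W(203,139),'cov',(-38,-64,103)),
('s',Sd(87,447),'scr',(-1,-1)),('s',Sd(387,508),'scr',(1,-1)),('s',Sd(556,230),'scr',(1,1)),
('s',Sd(455,152),'cov',(38,64,66)),('s',Sd(274,128),'cov',(-38,64,66)),('s',Sd(352,262),'cell',(38,-64,106)),('s',Sd(152,222),'cov',(-38,-64,103))]
rot=lambda a:np.array([[np.cos(a),-np.sin(a)],[np.sin(a),np.cos(a)]])
def pt(p,k,c):
    x,y,yaw,th,sx,sy=p[:6]
    if k=='scr': l=np.array([c[0]*sx,c[1]*sy]);z=.013
    else:
        l=np.array(c[:2])/1e3; z=c[2]/1e3
        if k=='cov': b=np.array([.038,-.064]); l=b+rot(th)@(l-b)
    return np.r_[rot(yaw)@l+[x,y],z]
def res(p):
    r=[]
    for cam,uv,k,c in obs:
        X=pt(p,k,c)
        if cam=='w': X=X+np.r_[p[6:8],0]; r+=list((wproj(X,K,C)-uv))
        else: X=X+np.r_[p[8:10],0]; r+=list((sp(X)-uv)*2)
    r+=[(p[4]-.0605)*500,(p[5]-.0935)*500]
    return np.r_[r,p[6:10]/.002]
s=least_squares(res,[.48,.16,-.4,.05,.06,.093,0,0,0,0],loss='soft_l1')
p=s.x; print(np.round(p,4),"yaw deg",np.degrees(p[2]))
r=res(p)
for i,o in enumerate(obs): print(o[0],o[2],o[3],np.round(r[2*i:2*i+2],2))
for n,k,c in [("cell_port",'cell',(38,64,66)),("cover_port",'cov',(38,64,66)),("cell_hole",'cell',(-38,64,66))]:
    print(n,np.round(pt(p,k,c),4))
E
python3 fit.py
```

```text
[ 5.161e-01  1.760e-01 -4.097e-01  6.440e-02  6.060e-02  9.620e-02
 -9.000e-04 -1.000e-04  9.000e-04  1.000e-04] yaw deg -23.476063544840795
w cov (38, 64, 66) [-0.44 -0.2 ]
w cov (-38, 64, 66) [0.29 0.01]
w cell (38, -64, 106) [-0.96  3.06]
w scr (-1, -1) [ 0.39 -0.41]
w scr (1, -1) [ 0.48 -0.08]
w cov (-38, -64, 103) [ 0.16 -0.2 ]
s scr (-1, -1) [0.64 0.51]
s scr (1, -1) [0.19 0.64]
s scr (1, 1) [-0.18  0.19]
s cov (38, 64, 66) [-0.19 -0.18]
s cov (-38, 64, 66) [ 0.15 -0.32]
s cell (38, -64, 106) [-0.89 -5.36]
s cov (-38, -64, 103) [-0.06  0.33]
cell_port [0.5765 0.2196 0.066 ]
cover_port [0.5688 0.2226 0.066 ]
cell_hole [0.5068 0.2499 0.066 ]
```

```bash
sed -e 's/(38,-64,106)/(38,-64,96)/g' fit.py > fit2.py; python3 fit2.py; sed -e "s/('w',W(122,374),'cell',(38,-64,106)),//; s/,('s',Sd(352,262),'cell',(38,-64,106))//" fit.py > fit3.py; echo; python3 fit3.py
```

```text
[ 5.162e-01  1.763e-01 -4.101e-01  6.510e-02  6.060e-02  9.630e-02
 -8.000e-04 -5.000e-04  8.000e-04  5.000e-04] yaw deg -23.498156030675933
w cov (38, 64, 66) [-0.5  -0.17]
w cov (-38, 64, 66) [0.19 0.05]
w cell (38, -64, 96) [-0.24  1.04]
w scr (-1, -1) [ 0.32 -0.39]
w scr (1, -1) [ 0.34 -0.03]
w cov (-38, -64, 103) [ 0.04 -0.11]
s scr (-1, -1) [0.59 0.14]
s scr (1, -1) [0.13 0.29]
s scr (1, 1) [-0.18 -0.12]
s cov (38, 64, 66) [-0.28 -0.49]
s cov (-38, 64, 66) [ 0.08 -0.61]
s cell (38, -64, 96) [-0.46  1.29]
s cov (-38, -64, 103) [-0.08  0.  ]
cell_port [0.5766 0.2199 0.066 ]
cover_port [0.5688 0.223  0.066 ]
cell_hole [0.5069 0.2502 0.066 ]

[ 5.163e-01  1.762e-01 -4.106e-01  6.600e-02  6.060e-02  9.630e-02
 -7.000e-04 -4.000e-04  7.000e-04  4.000e-04] yaw deg -23.527722215449536
w cov (38, 64, 66) [-0.56 -0.06]
w cov (-38, 64, 66) [0.1  0.16]
w scr (-1, -1) [ 0.33 -0.21]
w scr (1, -1) [0.3  0.12]
w cov (-38, -64, 103) [-0.08  0.09]
s scr (-1, -1) [0.5  0.27]
s scr (1, -1) [0.06 0.45]
s scr (1, 1) [-0.17  0.04]
s cov (38, 64, 66) [-0.38 -0.36]
s cov (-38, 64, 66) [-0.03 -0.47]
s cov (-38, -64, 103) [-0.18  0.16]
cell_port [0.5766 0.2197 0.066 ]
cover_port [0.5688 0.2228 0.066 ]
cell_hole [0.507 0.25  0.066]
```

```bash
python3 - <<'E'
from h import *
a=cv2.imread("pics/w3.png")
cv2.imwrite("pics/w3e.png",cv2.resize(a[240:390,250:390],None,fx=4,fy=4,interpolation=cv2.INTER_CUBIC))
m=optics.camera_model("wrist");K,M=m["mtx"],m["mount"]
def tp(x,y,z): 
    q=M[:3,:3].T@(np.array([x,y,z])-M[:3,3]); q=K@q; return ((q[:2]/q[2])-[250,240])*4
for z,n in [(.0851,'tip'),(.0551,'taperend'),(.0351,'shank end'),(.0291,'collar top'),(-.0189,'top')]:
    print(n,[np.round(tp(x,0,z)) for x in (-.003,0,.003)])
E
```

```text
tip [array([283.,  86.]), array([283.,  68.]), array([283.,  50.])]
taperend [array([283., 160.]), array([283., 140.]), array([283., 119.])]
shank end [array([282., 221.]), array([282., 199.]), array([282., 177.])]
collar top [array([282., 242.]), array([282., 220.]), array([282., 197.])]
top [array([281., 476.]), array([281., 447.]), array([281., 418.])]
```

View pics/w3e.png

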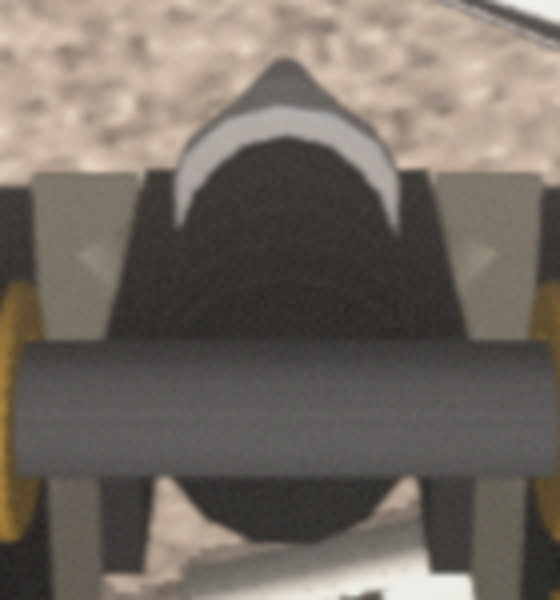

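```bash
python3 - <<'E'
from h import *
go([.5722,.221,.165],np.pi)
E
```

```text
t 4.75 pos [0.5492 0.1223 0.2681] rot [-3.1404e+00  2.7000e-03 -3.1407e+00] F [ 0.5  0.1 -0.7] w 0.0251
shift [-0.0228  0.0988  0.1031] turn [-0.07  0.16  0.05]
```

>>> jog_arm([
  [[-0.0228,0.05,0,0,0,0,0.015],[-0.0228,0.0988,0.02,0,0.1,0,0.015],[-0.0228,0.0988,0.05,-0.1,0.2,0,0.015],[-0.0228,0.0988,0.08,-0.1,0.2,0,0.015],[-0.0228,0.0988,0.1,-0.1,0.2,0,0.015],[-0.0228,0.0988,0.103,-0.1,0.2,0,0.015],[-0.0228,0.0988,0.103,-0.1,0.2,0,0.015],[-0.0228,0.0988,0.103,-0.1,0.2,0,0.015]],
])

```text
t: 5.55
eef_pos: [0.5732, 0.2208, 0.1666]
ee_rot: [3.14, 0.001, -3.141]
force: [0.5, 0.9, -1.3]
width: 0.0254
```

```bash
python3 - <<'E'
from h import *
s,im=snap("w4"); go([.5722,.221,.138],np.pi)
cv2.imwrite("pics/w4c.png",cv2.resize(im[130:370,180:440],None,fx=2.5,fy=2.5,interpolation=cv2.INTER_CUBIC))
cv2.imwrite("pics/s4.png",cv2.resize(optics.grab_frame("side")[130:270,200:360,::-1],None,fx=4.5,fy=4.5,interpolation=cv2.INTER_CUBIC))
E
```

```text
t 5.6 pos [0.5732 0.221  0.1668] rot [ 3.1397e+00  1.5000e-03 -3.1413e+00] F [-0.6  0.8 -0.6] w 0.0256
shift [ 0.001  -0.      0.0288] turn [0.11 0.09 0.02]
```

View pics/w4c.png

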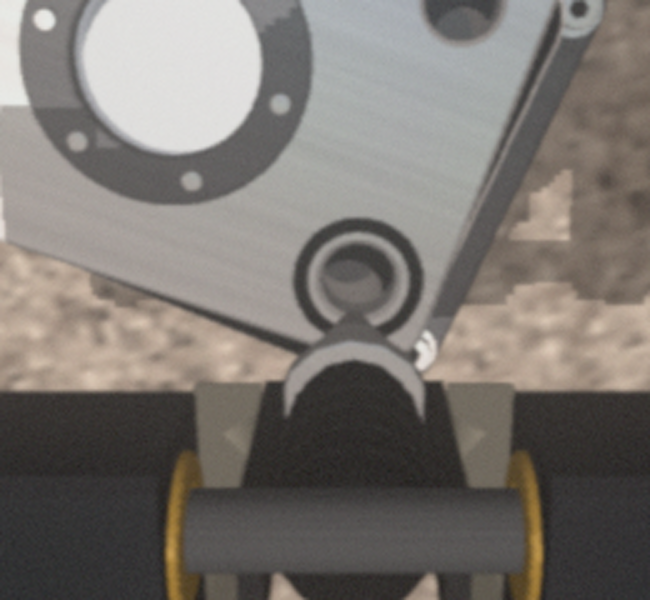

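View pics/s4.png

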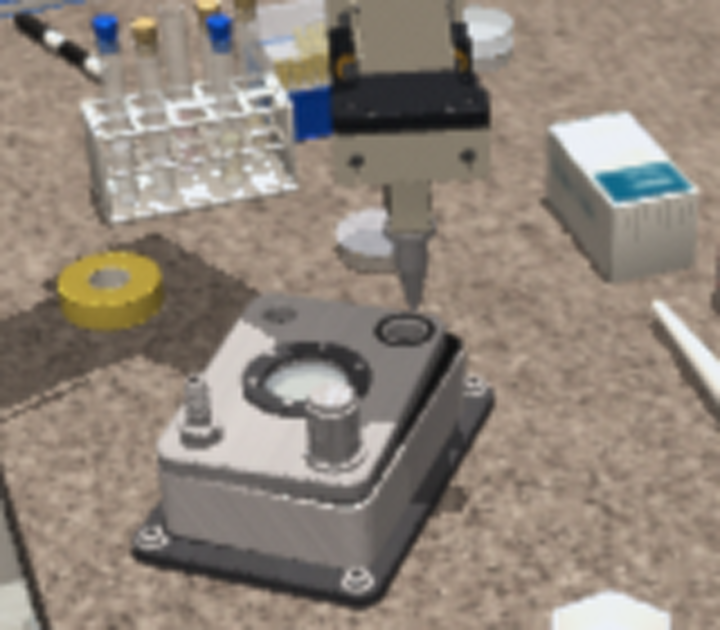

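```bash
python3 - <<'E'
from h import *
d=np.load("w4.npz");K,C=d["K"],d["C"]
f=lambda u,v,z: wray(180+u/2.5,130+v/2.5,z,K,C)
print("cover port",f(359,277,.066)); a=f(579,9,.013);b=f(425,352,.013); print(a,b,np.linalg.norm(a-b),np.degrees(np.arctan2(*(b-a)[1::-1])))
yaw=np.radians(-23.5); x=np.array([np.cos(yaw),np.sin(yaw)]);y=np.array([-np.sin(yaw),np.cos(yaw)])
m=((a+b)/2)[:2]; print("cell port from screws", m+.038*x-(.0963-.064)*y, "hole",m-.038*x-(.0963-.064)*y)
print("tip front edge", f(355,313,.0817), "tip centre ~ +3mm x")
E
```

```text
cover port [0.56726186 0.22284484 0.066     ]
[0.49922    0.28919678 0.013     ] [0.60939133 0.24535828 0.013     ] 0.11857291496478323 -21.698206037303613
cell port from screws [0.57627435 0.22250402] hole [0.50657779 0.25280895]
tip front edge [0.57199211 0.22172778 0.0817    ] tip centre ~ +3mm x
```

```bash
python3 - <<'E'
from h import *
go([.569,.2208,.142],np.pi)
E
```

```text
t 5.65 pos [0.573  0.2211 0.1667] rot [ 3.1396e+00  1.4000e-03 -3.1412e+00] F [-0.1 -0.4 -1.6] w 0.0255
shift [ 0.004  -0.0003  0.0247] turn [0.11 0.08 0.02]
```

>>> jog_arm([
  [[0.004,0,0.0,0.1,0.1,0,0.015],[0.004,0,0.0,0.1,0.1,0,0.015],[0.004,0,0.01,0.1,0.1,0,0.015],[0.004,0,0.016,0.1,0.1,0,0.015],[0.004,0,0.02,0.1,0.1,0,0.015],[0.004,0,0.025,0.1,0.1,0,0.015],[0.004,0,0.025,0.1,0.1,0,0.015]],
])

```text
t: 6.35
eef_pos: [0.5686, 0.2209, 0.1405]
ee_rot: [-3.141, -0.002, -3.141]
force: [0.5, 0.5, -0.7]
width: 0.0249
```

```bash
python3 - <<'E'
from h import *
s,im=snap("w5"); go([.575,.220,.137],np.pi)
cv2.imwrite("pics/w5c.png",cv2.resize(im[130:370,180:440],None,fx=2.5,fy=2.5,interpolation=cv2.INTER_CUBIC))
E
```

```text
t 6.4 pos [0.5689 0.221  0.1411] rot [-3.1412e+00 -1.1000e-03 -3.1411e+00] F [ 0.3 -0.4 -1.1] w 0.0257
shift [-0.0061 -0.001   0.0041] turn [-0.02 -0.07  0.03]
```

View pics/w5c.png

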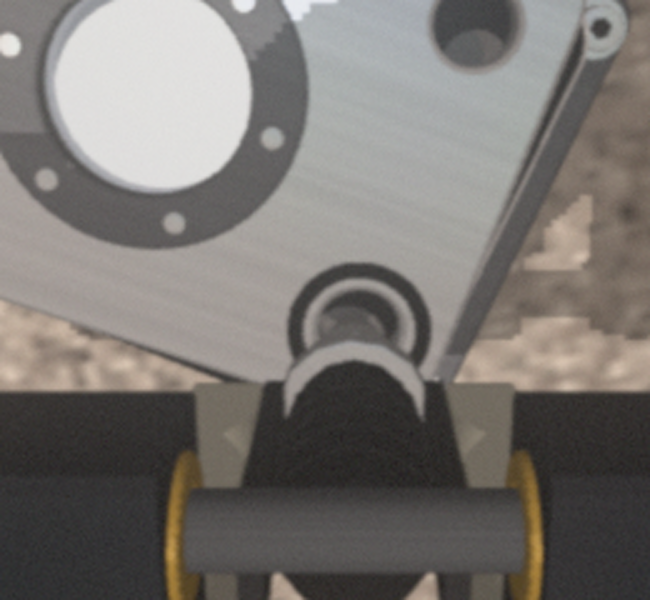

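The tip is inside the port at (355,320) with no contact force. I'll draw the cover across, then descend.

>>> jog_arm([
  [[-0.002,-0.0003,0.0,0,0,0,0.015],[-0.004,-0.0006,0.001,0,0,0,0.015],[-0.006,-0.001,0.002,0,0,0,0.015],[-0.006,-0.001,0.005,0,0,0,0.015],[-0.006,-0.001,0.008,0,0,0,0.015],[-0.006,-0.001,0.01,0,0,0,0.015]],
])

```text
t: 7.0
eef_pos: [0.5746, 0.2199, 0.1307]
ee_rot: [-3.141, -0.002, -3.141]
force: [-4.2, 1.7, 1.9]
width: 0.0252
```

```bash
python3 - <<'E'
from h import *
s,im=snap("w6"); go([.575,.220,.101],np.pi)
cv2.imwrite("pics/w6c.png",cv2.resize(im[130:370,180:440],None,fx=2.5,fy=2.5,interpolation=cv2.INTER_CUBIC))
E
```

```text
t 7.05 pos [0.5745 0.2199 0.1304] rot [-3.1409e+00 -1.8000e-03 -3.1412e+00] F [-2.4  2.  -0.8] w 0.025
shift [-0.0005  0.0001  0.0294] turn [-0.04 -0.11  0.02]
```

View pics/w6c.png

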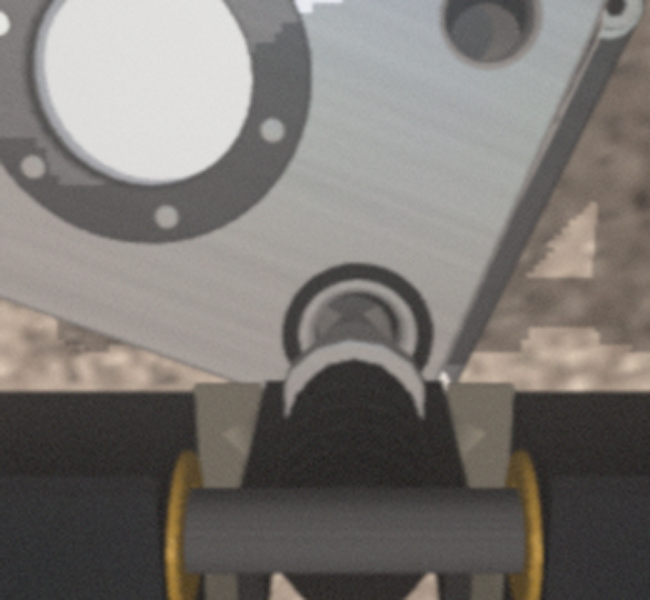

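The cover moved with the tip, and the tip is now about 9 mm into the body bore. Pressing on.

>>> jog_arm([
  [[-0.0005,0,0.004,0,0,0,0.015],[-0.0005,0,0.008,0,0,0,0.015],[-0.0005,0,0.011,0,0,0,0.015],[-0.0005,0,0.014,0,0,0,0.015],[-0.0005,0,0.014,0,0,0,0.015]],
])

```text
t: 7.55
eef_pos: [0.5747, 0.2197, 0.1156]
ee_rot: [-3.14, -0.003, -3.141]
force: [-1.8, 0.7, -3.1]
width: 0.0252
```

>>> jog_arm([
  [[0,0,0.003,0,0,0,0.015],[0,0,0.005,0,0,0,0.015],[0,0,0.006,0,0,0,0.015],[0,0,0.006,0,0,0,0.015]],
])

```text
t: 7.95
eef_pos: [0.5748, 0.2197, 0.1095]
ee_rot: [-3.14, -0.003, -3.141]
force: [-1.3, -0.7, -1.2]
width: 0.0254
```

>>> jog_arm([
  [[0,0,0.002,0,0,0,0.015],[0,0,0.004,0,0,0,0.015],[0,0,0.006,0,0,0,0.015],[0,0,0.006,0,0,0,0.015]],
])

```text
t: 8.35
eef_pos: [0.575, 0.2197, 0.1032]
ee_rot: [-3.14, -0.002, -3.141]
force: [0.0, -1.4, -1.3]
width: 0.0254
```

Entering easily. Now press to the collar with a modest overtravel.

>>> jog_arm([
  [[0,0,0.001,0,0,0,0.015],[0,0,0.002,0,0,0,0.015],[0,0,0.003,0,0,0,0.015],[0,0,0.004,0,0,0,0.015],[0,0,0.004,0,0,0,0.015]],
])

```text
t: 8.85
eef_pos: [0.5758, 0.2195, 0.1015]
ee_rot: [-3.14, -0.0, -3.141]
force: [-4.7, -2.6, 15.9]
width: 0.0252
```

```bash
python3 - <<'E'
from h import *
s,im=snap("w7"); go([.575,.220,.101],np.pi)
cv2.imwrite("pics/w7c.png",cv2.resize(im[130:370,180:440],None,fx=2.5,fy=2.5,interpolation=cv2.INTER_CUBIC))
cv2.imwrite("pics/s7.png",cv2.resize(optics.grab_frame("side")[150:270,210:330,::-1],None,fx=5,fy=5,interpolation=cv2.INTER_CUBIC))
E
```

```text
t 8.9 pos [0.5758 0.2195 0.1015] rot [-3.1404e+00 -2.0000e-04 -3.1407e+00] F [-4.3 -4.1 15.9] w 0.0253
shift [0.0008 0.0005 0.0005] turn [-0.07 -0.01  0.05]
```

View pics/w7c.png

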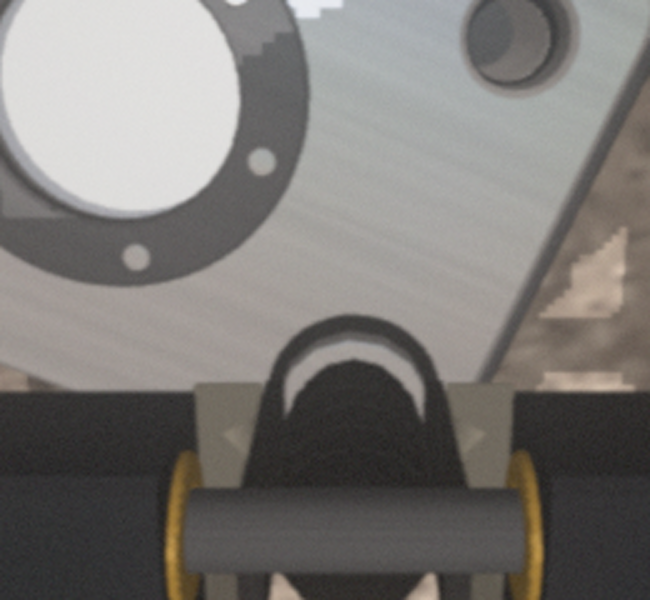

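View pics/s7.png

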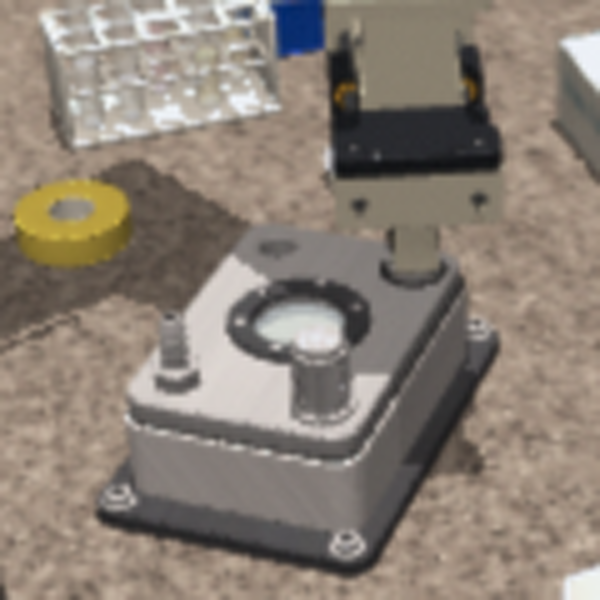

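Collar is seated on the cover (16 N, TCP height 0.1015 against 0.1011 expected) and the cover edge lines up with the body. Release and retreat.

>>> jog_arm([
  [[0,0,0.001,0,0,0,0.06],[0,0,0,0,0,0,0.06],[0,0,0,0,0,0,0.06],[0,0,-0.01,0,0,0,0.06],[0,0,-0.04,0,0,0,0.07],[0,0,-0.08,0,0,0,0.07],[0,0,-0.1,0,0,0,0.07],[0,0,-0.1,0,0,0,0.07]],
])

```text
t: 9.75
eef_pos: [0.5775, 0.2206, 0.206]
ee_rot: [3.139, 0.006, -3.14]
force: [0.6, -0.1, 0.5]
width: 0.0696
```

```bash
python3 - <<'E'
from h import *
s,im=snap("w8"); go([.591,-.146,.18],np.pi)
E
```

```text
t 9.8 pos [0.5765 0.2202 0.2037] rot [ 3.1405e+00  2.8000e-03 -3.1405e+00] F [ 0.1 -0.2 -1.1] w 0.07
shift [-0.014  -0.3662  0.0234] turn [0.06 0.16 0.06]
```

View pics/w8.png

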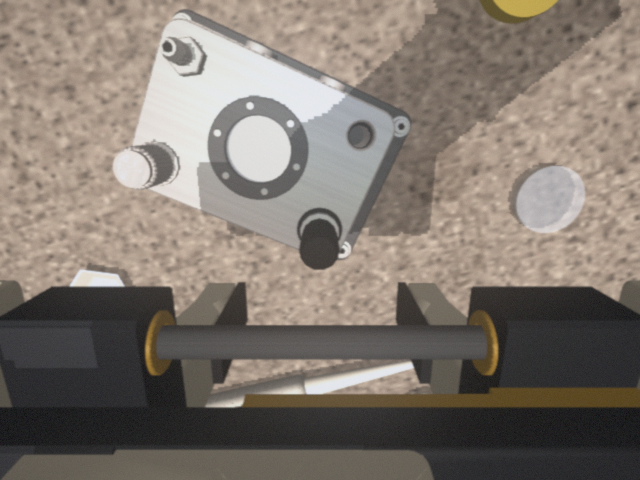

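```bash
python3 - <<'E'
from h import *
a=cv2.imread("pics/w8.png")
cv2.imwrite("pics/w8c.png",cv2.resize(a[100:280,280:430],None,fx=3.3,fy=3.3,interpolation=cv2.INTER_CUBIC))
E
```

```text
(no output)
```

View pics/w8c.png

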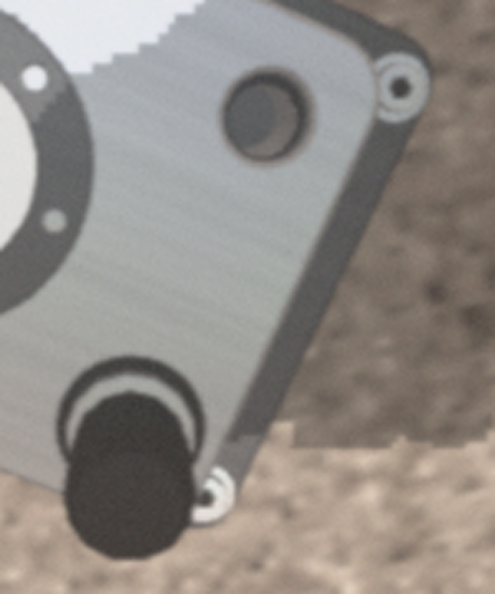

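>>> jog_arm([
  [[-0.014,-0.05,0,0,0,0,0.07],[-0.014,-0.1,0,0,0,0,0.07],[-0.014,-0.15,0,0,0,0,0.07],[-0.014,-0.2,0,0,0,0,0.07],[-0.014,-0.25,0,0,0,0,0.07],[-0.014,-0.3,0,0,0,0,0.07],[-0.014,-0.35,0.01,0,0,0,0.07],[-0.014,-0.366,0.02,0,0,0,0.07]],
])

```text
t: 10.6
eef_pos: [0.5901, -0.1494, 0.1823]
ee_rot: [3.141, 0.002, 3.14]
force: [0.2, 0.7, -0.0]
width: 0.0699
```

```bash
python3 - <<'E'
from h import *
d=np.load("w8.npz");K,C=d["K"],d["C"]
f=lambda u,v,z: wray(280+u/3.3,100+v/3.3,z,K,C)
print("cover hole",f(267,117,.066),"ring",f(131,429,.066),"drift top",f(128,494,.120))
a=f(400,88,.013);b=f(208,497,.013);print("screws",a,b,np.linalg.norm(a-b),np.degrees(np.arctan2(*(b-a)[1::-1])))
s,im=snap("w9"); go([.591,-.146,.093],np.pi)
d=np.load("w9.npz")
im=im.copy(); q=wproj((.591,-.146,.102),d["K"],d["C"]); cv2.drawMarker(im,tuple(int(x) for x in q),(0,0,255),0,10)
cv2.imwrite("pics/w9m.png",im)
E
```

```text
cover hole [0.50528223 0.24954763 0.066     ] ring [0.57540257 0.22005704 0.066     ] drift top [0.57343419 0.21958025 0.12      ]
screws [0.49912283 0.28906248 0.013     ] [0.60986872 0.24174169 0.013     ] 0.12043217710979003 -23.136610467443433
t 10.65 pos [ 0.589  -0.1501  0.18  ] rot [ 3.1404e+00 -1.6000e-03  3.1387e+00] F [ 0.5 -1.3 -1.7] w 0.0702
shift [-0.0021  0.004   0.087 ] turn [ 0.07 -0.09 -0.16]
```

View pics/w9m.png

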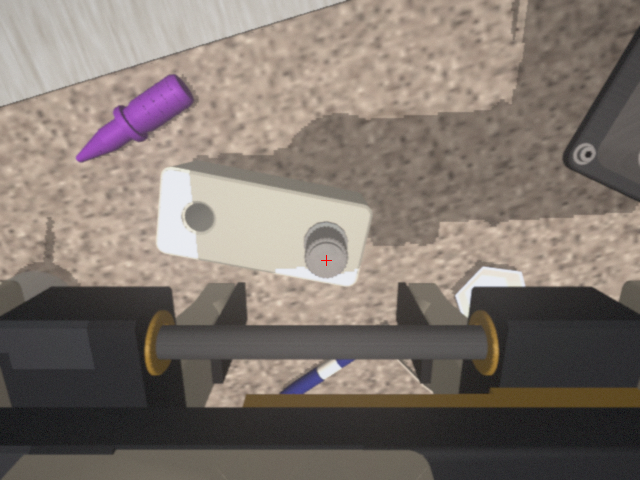

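>>> jog_arm([
  [[-0.0017,0.004,0.02,0,0,0,0.07],[-0.0017,0.004,0.05,0,0,0,0.07],[-0.0017,0.004,0.075,0,0,0,0.07],[-0.0017,0.004,0.087,0,0,0,0.07],[-0.0017,0.004,0.087,0,0,0,0.07],[-0.0017,0.004,0.087,0,0,0,0.07]],
])

```text
t: 11.25
eef_pos: [0.591, -0.1459, 0.0934]
ee_rot: [3.141, -0.002, 3.139]
force: [0.3, -0.7, 0.6]
width: 0.0703
```

```bash
python3 - <<'E'
from h import *
d=np.load("w9.npz"); print("socket",wray(198.5,216,.062,d["K"],d["C"]))
s,im=snap("w10"); go([.591,-.146,.093],np.pi)
cv2.imwrite("pics/w10c.png",im[200:420,150:500])
E
```

```text
socket [ 0.57158902 -0.23567996  0.062     ]
t 11.3 pos [ 0.5914 -0.1459  0.0941] rot [ 3.1407e+00 -2.0000e-04  3.1393e+00] F [0.7 0.2 0.7] w 0.0701
shift [ 0.0004 -0.0001  0.0011] turn [ 0.05 -0.01 -0.13]
```

View pics/w10c.png

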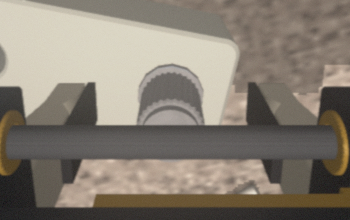

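>>> jog_arm([
  [[0,0,0.001,0,0,0,0.015],[0,0,0.001,0,0,0,0.015],[0,0,0.001,0,0,0,0.015],[0,0,0.001,0,0,0,0.015],[0,0,0.001,0,0,0,0.015],[0,0,0.001,0,0,0,0.015]],
])

```text
t: 11.9
eef_pos: [0.5913, -0.1459, 0.0931]
ee_rot: [3.141, -0.0, 3.139]
force: [-1.0, -2.0, 0.6]
width: 0.0277
```

>>> jog_arm([
  [[0,0,-0.02,0,0,0,0.015],[0,0,-0.05,0,0,0,0.015],[0,0,-0.1,0,0,0,0.015],[0,0,-0.14,0,0,0,0.015],[0,0,-0.14,0,0,0,0.015]],
])

```text
t: 12.4
eef_pos: [0.5943, -0.1465, 0.2397]
ee_rot: [-3.141, 0.01, 3.14]
force: [-0.6, 0.1, -0.5]
width: 0.0267
```

```bash
python3 - <<'E'
from h import *
go([.52,.2,.235],np.pi)
E
```

```text
t 12.4 pos [ 0.5943 -0.1465  0.2397] rot [-3.1414  0.0099  3.1401] F [-0.6  0.1 -0.5] w 0.0267
shift [0.0748 0.3464 0.0039] turn [-0.01  0.57 -0.09]
```

>>> jog_arm([
  [[0.02,0.05,0,0,0,0,0.015],[0.04,0.1,0,0,0,0,0.015],[0.06,0.15,0,0,0,0,0.015],[0.075,0.2,0,0,0,0,0.015],[0.085,0.25,0,0,0,0,0.015],[0.085,0.3,0,0,0,0,0.015],[0.086,0.35,0,0,0,0,0.015],[0.087,0.395,0,0,0.3,0,0.015]],
])

```text
t: 13.2
eef_pos: [0.507, 0.2421, 0.2384]
ee_rot: [-3.141, 0.004, 3.14]
force: [2.0, -0.9, -1.4]
width: 0.0267
```

```bash
python3 - <<'E'
from h import *
go([.5058,.2497,.163],np.pi)
E
```

```text
t 13.2 pos [0.507  0.2421 0.2384] rot [-3.1415  0.0043  3.1404] F [ 2.  -0.9 -1.4] w 0.0267
shift [0.0015 0.0076 0.0754] turn [-0.01  0.25 -0.07]
```

>>> jog_arm([
  [[0.0015,0.0076,0.01,0,0.25,0,0.015],[0.0015,0.0076,0.03,0,0.25,0,0.015],[0.0015,0.0076,0.06,0,0.25,0,0.015],[0.0015,0.0076,0.075,0,0.25,0,0.015],[0.0015,0.0076,0.075,0,0.25,0,0.015],[0.0015,0.0076,0.075,0,0.25,0,0.015],[0.0015,0.0076,0.075,0,0.25,0,0.015]],
])

```text
t: 13.9
eef_pos: [0.5064, 0.25, 0.1644]
ee_rot: [3.141, 0.001, 3.14]
force: [0.6, -0.3, -1.4]
width: 0.0267
```

```bash
python3 - <<'E'
from h import *
s,im=snap("w11"); go([.5058,.2497,.14],np.pi)
cv2.imwrite("pics/w11c.png",cv2.resize(im[130:370,220:480],None,fx=2.5,fy=2.5,interpolation=cv2.INTER_CUBIC))
d=np.load("w11.npz")
R=Ro.from_euler('xyz',s['ee_rot'])
tip=s['eef_pos']+R.apply([0,0,.0771]); print("tip nominal",tip)
print("proj tip front edge",(wproj(tip+[-.005,0,0],d["K"],d["C"])-[220,130])*2.5)
print("proj hole",(wproj([.5058,.2497,.066],d["K"],d["C"])-[220,130])*2.5)
cv2.imwrite("pics/s11.png",cv2.resize(optics.grab_frame("side")[130:270,200:360,::-1],None,fx=4.5,fy=4.5,interpolation=cv2.INTER_CUBIC))
E
```

```text
t 13.95 pos [0.5064 0.25   0.1646] rot [3.1405e+00 1.4000e-03 3.1403e+00] F [-0.7 -0.6 -1.6] w 0.0265
shift [ 0.0006 -0.0003  0.0246] turn [ 0.06  0.08 -0.07]
tip nominal [0.50648209 0.25001101 0.08733404]
proj tip front edge [251.70511294 308.95582944]
proj hole [250.62548751 298.56897509]
```

View pics/w11c.png

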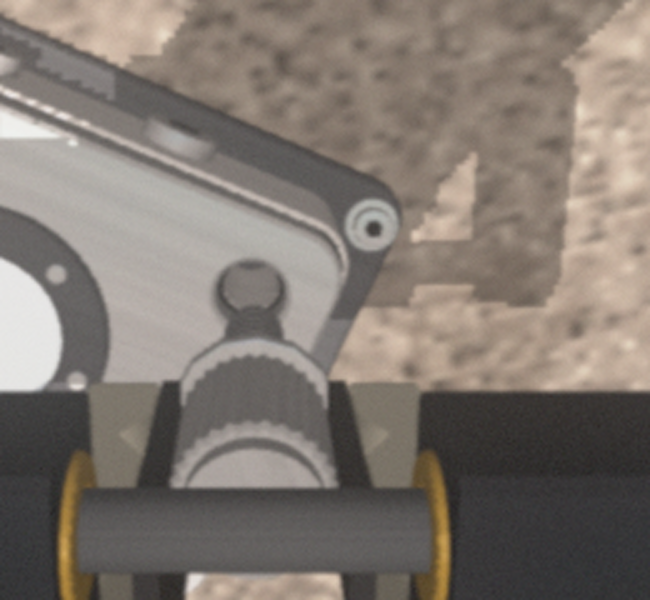

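View pics/s11.png

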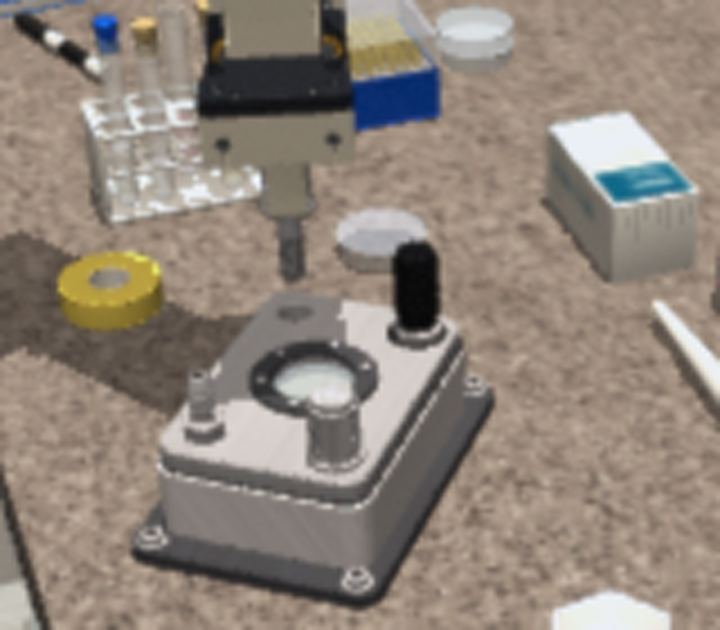

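>>> jog_arm([
  [[0.001,0,0.006,0,0.1,0,0.015],[0.001,0,0.012,0,0.1,0,0.015],[0.001,0,0.016,0,0.1,0,0.015],[0.001,0,0.018,0,0.1,0,0.015],[0.001,0,0.018,0,0.1,0,0.015]],
])

```text
t: 14.5
eef_pos: [0.5052, 0.2499, 0.146]
ee_rot: [3.141, -0.001, 3.14]
force: [-0.1, 0.1, -2.5]
width: 0.0267
```

```bash
python3 - <<'E'
from h import *
s,im=snap("w12"); go([.5052,.2499,.14],np.pi)
cv2.imwrite("pics/w12c.png",cv2.resize(im[220:300,270:370],None,fx=7,fy=7,interpolation=cv2.INTER_CUBIC))
d=np.load("w12.npz")
R=Ro.from_euler('xyz',s['ee_rot'])
tip=s['eef_pos']+R.apply([0,0,.0771]); print("tip nominal",tip)
print("proj tip front edge",(wproj(tip+[-.005,0,0],d["K"],d["C"])-[270,220])*7)
print("proj hole",(wproj([.5052,.2499,.066],d["K"],d["C"])-[270,220])*7)
E
```

```text
t 14.55 pos [0.5053 0.25   0.1463] rot [ 3.1408e+00 -7.0000e-04  3.1404e+00] F [ 0.1 -0.1 -2.5] w 0.0264
shift [ 0.0001 -0.0001  0.0063] turn [ 0.05 -0.04 -0.07]
tip nominal [0.50506973 0.24989553 0.0688947 ]
proj tip front edge [354.7690142 235.0321089]
proj hole [354.9787818  279.74675048]
```

View pics/w12c.png

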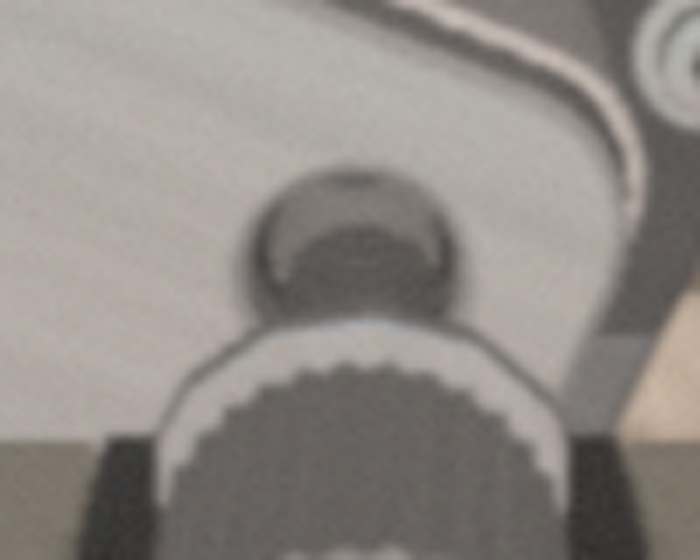

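Hole centre is at (356,274) and tip front edge at (355,230), aligned within 1 mm. Descending.

>>> jog_arm([
  [[0.0005,0,0.006,0,0,0,0.015],[0.0005,0,0.012,0,0,0,0.015],[0.0005,0,0.018,0,0,0,0.015],[0.0005,0,0.02,0,0,0,0.015],[0.0005,0,0.022,0,0,0,0.015]],
])

```text
t: 15.05
eef_pos: [0.5051, 0.2499, 0.1242]
ee_rot: [3.141, -0.0, 3.14]
force: [1.0, -1.5, -1.1]
width: 0.0266
```

>>> jog_arm([
  [[0,0,0.005,0,0,0,0.015],[0,0,0.01,0,0,0,0.015],[0,0,0.015,0,0,0,0.015],[0,0,0.02,0,0,0,0.015],[0,0,0.024,0,0,0,0.015],[0,0,0.026,0,0,0,0.015]],
])

```text
t: 15.65
eef_pos: [0.5053, 0.2499, 0.0978]
ee_rot: [3.141, -0.0, 3.141]
force: [2.7, -2.2, 0.0]
width: 0.0265
```

>>> jog_arm([
  [[0,0,0.001,0,0,0,0.015],[0,0,0.002,0,0,0,0.015],[0,0,0.0025,0,0,0,0.015],[0,0,0.0025,0,0,0,0.015]],
])

```text
t: 16.05
eef_pos: [0.5057, 0.25, 0.097]
ee_rot: [3.141, 0.001, 3.141]
force: [-1.7, -4.5, 13.0]
width: 0.0267
```

Seated (13 N at TCP height 0.097, as expected). Release, rise and look.

>>> jog_arm([
  [[0,0,0.001,0,0,0,0.06],[0,0,0,0,0,0,0.06],[0,0,0,0,0,0,0.06],[0,0,-0.01,0,0,0,0.06],[0,0,-0.04,0,0,0,0.07],[0,0,-0.08,0,0,0,0.07],[-0.03,0,-0.1,0,0,0,0.07],[-0.07,-0.03,-0.1,0,0,0,0.07]],
])

```text
t: 16.85
eef_pos: [0.5775, 0.2232, 0.2025]
ee_rot: [3.136, 0.008, -3.137]
force: [1.1, 0.8, -0.0]
width: 0.07
```

```bash
python3 - <<'E'
from h import *
s,im=snap("w13"); go([.5758,.2195,.180],np.pi)
go([.5758,.2195,.1015],np.pi)
cv2.imwrite("pics/w13c.png",cv2.resize(im[60:300,150:450],None,fx=2.5,fy=2.5,interpolation=cv2.INTER_CUBIC))
cv2.imwrite("pics/s13.png",cv2.resize(optics.grab_frame("side")[130:270,200:360,::-1],None,fx=4.5,fy=4.5,interpolation=cv2.INTER_CUBIC))
E
```

```text
t 16.9 pos [0.5817 0.2174 0.1999] rot [ 3.1398  0.0061 -3.1407] F [6.5 0.3 1.9] w 0.0695
shift [0.006  0.002  0.0199] turn [0.1  0.35 0.05]
t 16.9 pos [0.5817 0.2174 0.1999] rot [ 3.1398  0.0061 -3.1407] F [6.5 0.3 1.9] w 0.0695
shift [0.0065 0.0019 0.0984] turn [0.1  0.35 0.05]
```

View pics/w13c.png

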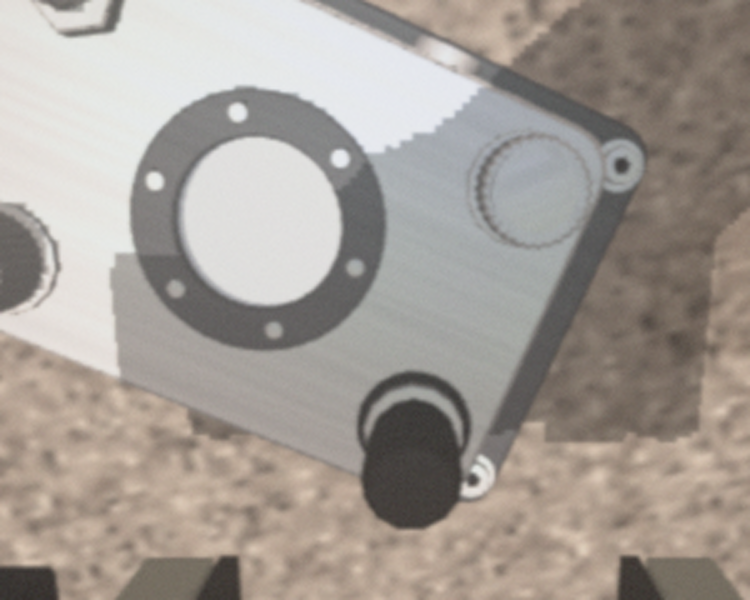

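View pics/s13.png

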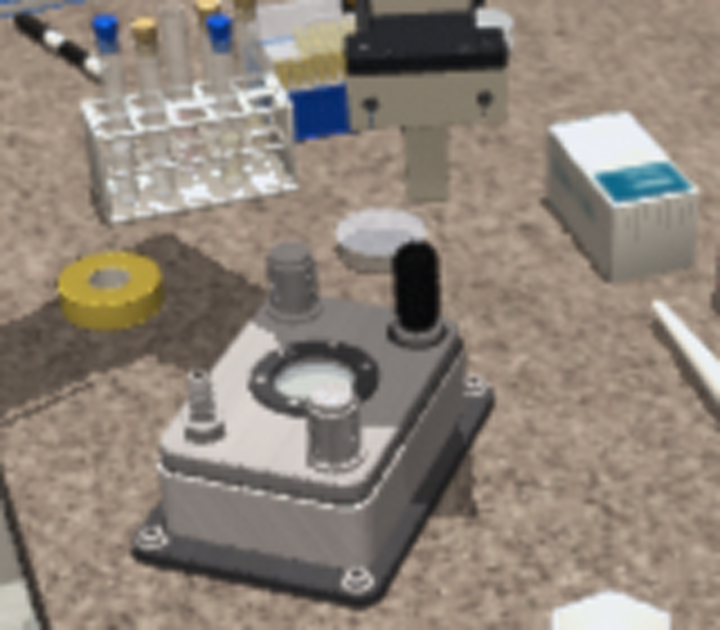

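Bolt is home with its flange on the cover, at the same height as the fitted bolt. Now for the drift.

>>> jog_arm([
  [[0.006,0.002,0.0,0.1,0.3,0,0.07],[0.006,0.002,0.0,0.1,0.3,0,0.07],[0.006,0.002,0.02,0.1,0.3,0,0.07],[0.006,0.002,0.05,0.1,0.3,0,0.07],[0.006,0.002,0.08,0.1,0.3,0,0.07],[0.006,0.002,0.097,0.1,0.3,0,0.07],[0.006,0.002,0.098,0.1,0.3,0,0.07],[0.006,0.002,0.098,0.1,0.3,0,0.07]],
])

```text
t: 17.75
eef_pos: [0.5728, 0.2207, 0.1006]
ee_rot: [-3.141, -0.002, 3.14]
force: [0.1, -0.3, 0.7]
width: 0.0701
```

>>> jog_arm([
  [[0,0,0,0,0,0,0.015],[0,0,0,0,0,0,0.015],[0,0,0,0,0,0,0.015],[0,0,0,0,0,0,0.015],[0,0,0,0,0,0,0.015],[0,0,0,0,0,0,0.015]],
])

```text
t: 18.35
eef_pos: [0.5729, 0.2205, 0.1007]
ee_rot: [-3.141, -0.002, 3.14]
force: [0.8, -1.7, 0.9]
width: 0.0281
```

>>> jog_arm([
  [[0,0,-0.005,0,0,0,0.015],[0,0,-0.012,0,0,0,0.015],[0,0,-0.02,0,0,0,0.015],[0,0,-0.03,0,0,0,0.015],[0,0,-0.04,0,0,0,0.015],[0,0,-0.055,0,0,0,0.015],[0,0,-0.08,0,0,0,0.015],[0,0,-0.12,0,0,0,0.015]],
])

```text
t: 19.15
eef_pos: [0.572, 0.2202, 0.2203]
ee_rot: [-3.139, -0.006, 3.14]
force: [0.6, -0.1, -1.3]
width: 0.0252
```

>>> jog_arm([
  [[0,0,0,0,0,0,0.015],[0,0,0,0,0,0,0.015]],
])

```text
t: 19.35
eef_pos: [0.5723, 0.2206, 0.2222]
ee_rot: [-3.141, -0.003, 3.14]
force: [-0.4, -0.2, -2.4]
width: 0.0253
```

```bash
python3 - <<'E'
from h import *
s,im=snap("w14"); go([.570,-.235,.22],np.pi)
cv2.imwrite("pics/w14c.png",cv2.resize(im[60:400,150:450],None,fx=1.75,fy=1.75,interpolation=cv2.INTER_CUBIC))
E
```

```text
t 19.4 pos [0.5718 0.2203 0.2208] rot [-3.1398 -0.0052  3.1396] F [ 0.1  0.7 -2.4] w 0.0252
shift [ 0.0008 -0.4553  0.0016] turn [-0.1  -0.3  -0.12]
```

View pics/w14c.png

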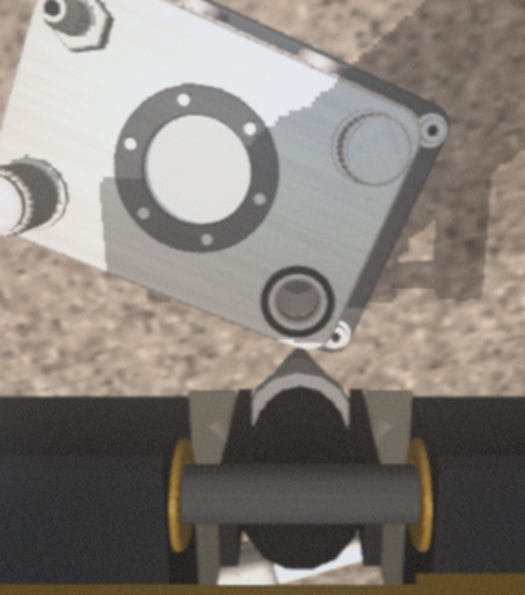

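>>> jog_arm([
  [[0.001,-0.05,0,0,-0.2,0,0.015],[0.001,-0.1,0,0,-0.2,0,0.015],[0.001,-0.15,0,0,-0.2,0,0.015],[0.001,-0.2,0,0,-0.2,0,0.015],[0.001,-0.25,0,0,-0.2,0,0.015],[0.001,-0.3,0,0,-0.2,0,0.015],[0.001,-0.35,0,0,-0.2,0,0.015],[0.001,-0.4,0,0,-0.2,0,0.015]],
])

```text
t: 20.2
eef_pos: [0.569, -0.1816, 0.2205]
ee_rot: [-3.14, -0.003, 3.14]
force: [2.0, -0.2, -1.1]
width: 0.0252
```

>>> jog_arm([
  [[0,-0.045,0.0,0,0,0,0.015],[0,-0.05,0.02,0,0,0,0.015],[0,-0.05,0.04,0,0,0,0.015],[0,-0.05,0.04,0,0,0,0.015],[0,-0.05,0.04,0,0,0,0.015]],
])

```text
t: 20.7
eef_pos: [0.5684, -0.2316, 0.18]
ee_rot: [-3.14, -0.005, 3.14]
force: [-0.1, 1.1, -0.2]
width: 0.0251
```

```bash
python3 - <<'E'
from h import *
s,im=snap("w15"); go([.570,-.2357,.15],np.pi)
cv2.imwrite("pics/w15c.png",cv2.resize(im[130:370,200:440],None,fx=2.5,fy=2.5,interpolation=cv2.INTER_CUBIC))
d=np.load("w15.npz");R=Ro.from_euler('xyz',s['ee_rot'])
tip=s['eef_pos']+R.apply([-.003,0,.0847]); P=lambda X:(wproj(X,d["K"],d["C"])-[200,130])*2.5
print("tip",tip,"front edge px",P(tip+[-.003,0,0]),"socket px",P([.573,-.236,.062]))
E
```

```text
t 20.75 pos [ 0.5691 -0.2315  0.1809] rot [-3.1396 -0.0036  3.1405] F [ 1.2 -0.6 -1.1] w 0.0255
shift [-0.001  -0.0041  0.0309] turn [-0.11 -0.2  -0.06]
tip [ 0.57092891 -0.23179109  0.09526919] front edge px [301.76952276 318.09460812] socket px [287.5402577 297.3000832]
```

View pics/w15c.png

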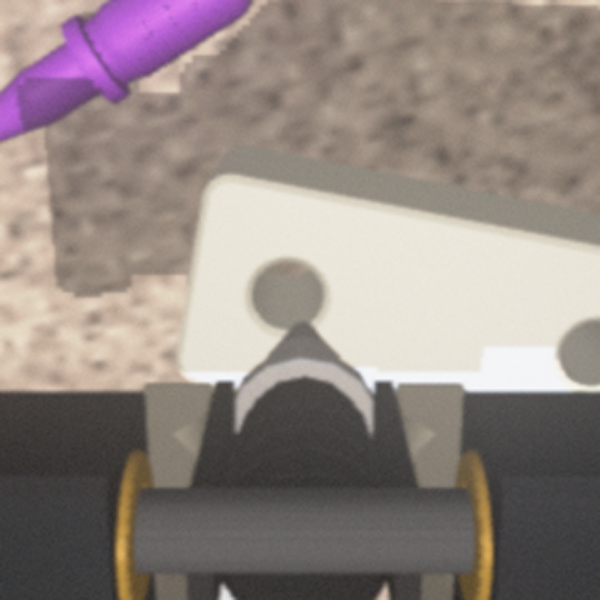

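>>> jog_arm([
  [[-0.001,-0.0042,0.0,0,-0.2,0,0.015],[-0.001,-0.0042,0.01,0,-0.2,0,0.015],[-0.001,-0.0042,0.02,0,-0.2,0,0.015],[-0.001,-0.0042,0.03,0,-0.2,0,0.015],[-0.001,-0.0042,0.04,0,-0.2,0,0.015],[-0.001,-0.0042,0.044,0,-0.2,0,0.015],[-0.001,-0.0042,0.044,0,-0.2,0,0.015]],
])

```text
t: 21.45
eef_pos: [0.5694, -0.2357, 0.1358]
ee_rot: [-3.14, -0.002, 3.14]
force: [-0.3, 0.8, -0.8]
width: 0.0251
```

```bash
python3 - <<'E'
from h import *
s,im=snap("w16"); go([.570,-.2357,.0967],np.pi)
cv2.imwrite("pics/w16c.png",cv2.resize(im[200:320,260:380],None,fx=5,fy=5,interpolation=cv2.INTER_CUBIC))
E
```

```text
t 21.5 pos [ 0.5698 -0.2358  0.1365] rot [-3.1396e+00 -9.0000e-04  3.1406e+00] F [-0.1  1.2 -1.7] w 0.0253
shift [-0.0002  0.0002  0.0398] turn [-0.11 -0.05 -0.06]
```

View pics/w16c.png

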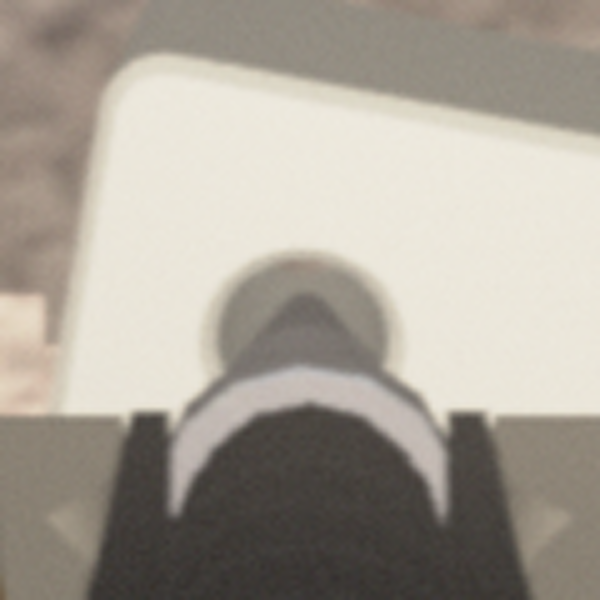

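The tip (305,290) is inside the socket mouth, centred in y. Lowering.

>>> jog_arm([
  [[0,0,0.005,-0.1,0,0,0.015],[0,0,0.01,-0.1,0,0,0.015],[0,0,0.015,-0.1,0,0,0.015],[0,0,0.02,-0.1,0,0,0.015],[0,0,0.024,-0.1,0,0,0.015],[0,0,0.024,-0.1,0,0,0.015]],
])

```text
t: 22.1
eef_pos: [0.5694, -0.2358, 0.1117]
ee_rot: [-3.142, -0.002, 3.141]
force: [-0.4, 0.5, -1.8]
width: 0.0257
```

>>> jog_arm([
  [[0,0,0.004,0,0,0,0.015],[0,0,0.008,0,0,0,0.015],[0,0,0.012,0,0,0,0.015],[0,0,0.015,0,0,0,0.015],[0,0,0.016,0,0,0,0.015],[0,0,0.016,0,0,0,0.015]],
])

```text
t: 22.7
eef_pos: [0.5694, -0.2359, 0.0967]
ee_rot: [-3.141, -0.002, 3.141]
force: [-4.3, 1.8, 6.8]
width: 0.0256
```

Collar is on the stand. Release and rise clear.

>>> jog_arm([
  [[0,0,0,0,0,0,0.06],[0,0,0,0,0,0,0.06],[0,0,0,0,0,0,0.065],[0,0,-0.01,0,0,0,0.07],[0,0,-0.04,0,0,0,0.07],[0,0,-0.08,0,0,0,0.07],[0,0,-0.12,0,0,0,0.07],[0,0,-0.16,0,0,0,0.07]],
])

```text
t: 23.5
eef_pos: [0.5694, -0.2359, 0.2591]
ee_rot: [-3.141, -0.001, 3.141]
force: [0.6, -0.6, -0.1]
width: 0.0699
```

>>> jog_arm([
  [[0,0.08,0,0,0,0,0.07],[0,0.08,0,0,0,0,0.07],[0,0.08,0,0,0,0,0.07],[0,0.08,0,0,0,0,0.07],[0,0.08,0,0,0,0,0.07]],
])

```text
t: 24.0
eef_pos: [0.5695, -0.1563, 0.2593]
ee_rot: [-3.141, -0.001, 3.141]
force: [1.3, 0.4, -0.5]
width: 0.07
```

```bash
python3 - <<'E'
from h import *
s,im=snap("w17"); print(s['t'],s['eef_pos'],s['force'])
cv2.imwrite("pics/s17.png",optics.grab_frame("side")[:,:,::-1])
a=cv2.imread("pics/s17.png"); cv2.imwrite("pics/s17c.png",cv2.resize(a[170:400,210:430],None,fx=2.6,fy=2.6,interpolation=cv2.INTER_CUBIC))
E
```

```text
24.0 [ 0.56947047 -0.15629099  0.2592704 ] [ 1.25522142  0.38643473 -0.4513751 ]
```

View pics/w17.png

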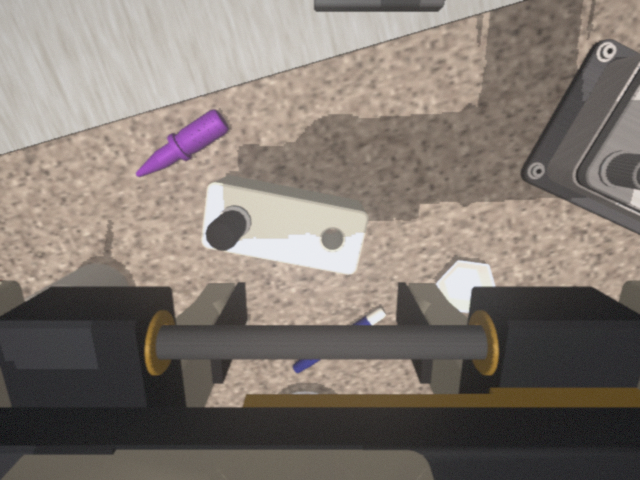

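View pics/s17c.png

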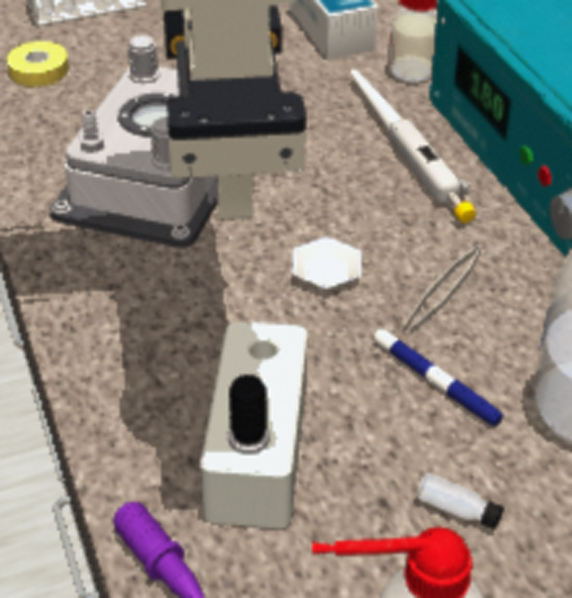

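Drift stands in the stand and the cell looks good. But the purple look-alike appears in a different place from the first side picture, so I'll check whether and when it moved.

```bash
python3 - <<'E'
from h import *
S=optics.camera_model("side")
def ray(u,v,z):
    Ki,R,t=S["mtx"],S["R"],S["t"]; d=R.T@np.linalg.inv(Ki)@[u,v,1]; c=-R.T@t
    return c+d*(z-c[2])/d[2]
g=lambda u,v,z: ray(260+u/4.2,275+v/4.2,z)
print("side0 if lying: tip",g(195,540,.005),"handle end",g(188,360,.015))
print("side0 if upright: tip",g(195,540,0),"handle top",g(190,362,.104))
for n,t,h in [("w1",(135,184),(216,132)),("w17",(139,174),(221,121))]:
    d=np.load(n+".npz"); print(n,"tip",wray(*t,.008,d["K"],d["C"]),"handle",wray(*h,.013,d["K"],d["C"]))
k=lambda u,v,z: ray(210+u/2.6,170+v/2.6,z)
print("side17 handle",k(128,520,.013))
a=cv2.imread("pics/scene0.png"); cv2.imwrite("pics/sc0c.png",cv2.resize(a[270:370,310:480],None,fx=4,fy=4,interpolation=cv2.INTER_CUBIC))
cv2.imwrite("pics/scene18.png",optics.grab_frame("scene")[:,:,::-1])
E
```

```text
side0 if lying: tip [ 0.56542531 -0.33344495  0.005     ] handle end [ 0.56957564 -0.24793346  0.015     ]
side0 if upright: tip [ 5.65634136e-01 -3.30094682e-01  1.11022302e-16] handle top [ 0.56599957 -0.31998493  0.104     ]
w1 tip [ 0.5361509  -0.34453981  0.008     ] handle [ 0.48409273 -0.25447962  0.013     ]
w17 tip [ 0.53592293 -0.34479203  0.008     ] handle [ 0.4838644  -0.25455246  0.013     ]
side17 handle [ 0.48386059 -0.25911356  0.013     ]
```

View pics/scene18.png

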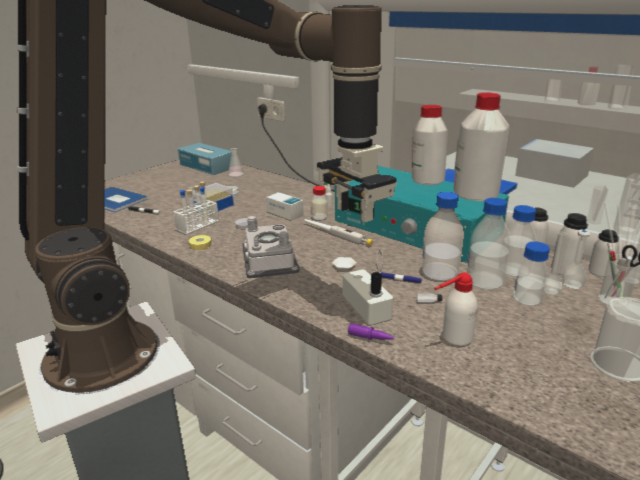

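View pics/sc0c.png

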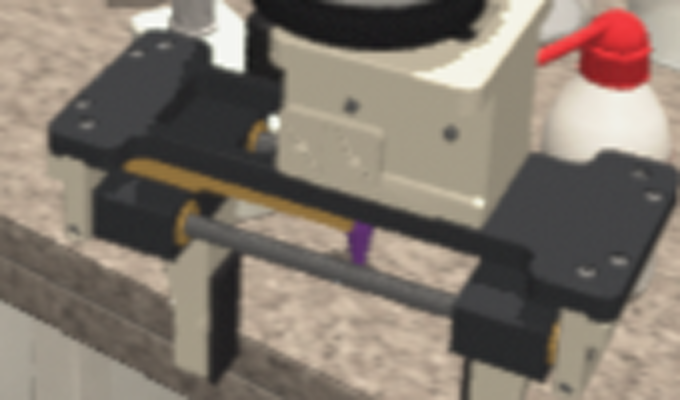

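```bash
python3 - <<'E'
from h import *
d=np.load("w14.npz");K,C=d["K"],d["C"]
f=lambda u,v,z: wray(150+u/1.75,60+v/1.75,z,K,C)
p=f(298,301,.066);a=f(432,130,.013);b=f(338,334,.013)
yaw=np.radians(-23.5); x=np.array([np.cos(yaw),np.sin(yaw)]);y=np.array([-np.sin(yaw),np.cos(yaw)])
m=((a+b)/2)[:2]; e=p[:2]-(m+.038*x-(.0963-.064)*y); print("port",p,"err along cell x,y mm",1e3*e@x,1e3*e@y, "cell yaw",np.degrees(np.arctan2(*(b-a)[1::-1])))
a=cv2.imread("pics/side0.png").astype(int);b=cv2.imread("pics/s17.png").astype(int)
df=np.abs(a-b).sum(2); 
for n,(u0,v0,u1,v1) in dict(dish=(315,255,355,285),vial=(365,350,408,376),marker=(350,292,408,336),petri=(270,172,300,195),redbottle=(350,370,400,455)).items(): print(n,df[v0:v1,u0:u1].mean())
E
```

```text
port [0.57496306 0.22007055 0.066     ] err along cell x,y mm -0.3498970412572241 -0.8147969086678846 cell yaw -23.00017005563578
dish 4.596666666666667
vial 5.235241502683363
marker 4.967476489028213
petri 146.81304347826088
redbottle 5.036705882352941
```

```bash
python3 - <<'E'
from h import *
print(arm.job_done()); print(arm.get_state()['t'])
E
```

```text
the job is handed in; nothing more can be done
None
the job is handed in; nothing more can be done
```

The job is done and handed in at about 24 s of the 72 s allowed. I pressed the drift home through the open port, which drew the cover into line. I then dropped the thumb bolt home with the drift still in, pulled the drift, and stood it back in its own hole of the stand.

**Last checks**
- **Drift in the port:** it seated at 16 N with the TCP (the tool point between the pads) at a height of 0.1015 m, against 0.1011 m expected.
- **Bolt:** it seated at 13 N, 0.097 m against 0.0971 m expected, and the picture shows its flange on the cover.
- **Cover:** measured after the drift was out, its port sits about 0.35 mm off the body bore along the cell's x. The roughly 0.8 mm reading along y is within measuring error, because the cover can only turn.
- **Drift in the stand:** collar down on the block at 0.0967 m, as expected.
- **Bystanders:** the weighing dish, vial and marker are unchanged in the side view. The gripper hid the petri dish in the last picture; it was still in place in the one taken after the bolt went in.

**Disagreements and side effects**
- **Purple look-alike:** it stood free on its 6 mm tip at the start and was lying down by the first wrist picture at 1.5 s. The fingers were over 0.2 m above the bench and no contact force showed, so it seems to have toppled by itself. I never touched it and left it lying.
- **First bolt's head:** its top looked about 10 mm lower in the pictures than the stated 40 mm. That did not change the fit.

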